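# Refit the hob knob and hold the sprung glass cover at its balance

### The arm

A 7-joint arm with a two-finger parallel gripper is mounted at the origin on the work surface. World frame = base frame: x ahead of the robot, y to its left, z up, the work surface at z = 0. Lengths are in m, angles in rad, forces in N, time in s.
With the tool pointing down it reaches from about 0.4 to 0.85 m from the base axis. Payload 4.5 kg.
Tool frame: the origin (TCP) lies at the centre of the arm's flange, where the gripper is bolted on; the fingertips stand 173 mm ahead of it and the grasp point (between the pads) lies 155 mm ahead of it; z points along the fingers, y is the direction in which the jaws open and shut (so a half turn about z gives the same grasp; the last joint's range is limited). The gripper opens to 85 mm and grips with 20 to 120 N. Pads are 22 mm wide; open, the fingers measure 114 mm over their backs; the gripper's body (76 mm by 85 mm) begins 54 mm behind the grasp point. The pads swing forward as they close: fully open they stand 13 mm farther back than shut.
Start: joints at [1.372, 0.689, -0.195, 1.565, 0.157, 0.902, -0.215], TCP at [0.144, -0.608, 0.405] pointing down, gripper open.
Joint ranges: [-3.01, 3.01], [-0.46, 2.08], [-1.47, 1.51], [0.13, 2.56], [-1, 4.14], [0.04, 2.09], [-2.66, 2.66]. Speed limits (rad/s): [2.57, 2.57, 3.14, 3.14, 3.14, 3.14, 3.14].

### API

Orientations are given as a unit quaternion [x, y, z, w].
In Python, from cell import env gives the robot as it stands.
- The arm moves only by the tool carry_out, never from a script. Its argument "rows" is text: rows parted by semicolons, each of 7 numbers parted by spaces: the closure, from 0 (fully open) to 1 (shut), then the shift along the tool's x, y, z in cm, then the turn, a rotation vector about the tool's x, y, z in rad. A call has 1 to 5 rows; each row shifts and turns the pose as measured when the row begins, along the tool's axes as they then stand; what a row does not reach is not made up. A row lasts 1/8 s, in which the tool goes at most 62.5 mm and 10.7 degrees, less where a joint would pass 70% of its speed; a pose out of reach is approached as far as the arm can. A call is refused whole if a number of a shift passes 6.25 or a number of a turn 0.188, either way. A call with a gripper value outside its range is refused whole. The fingers move at their own pace and stop on an object; "force" is the grip in N (left out, the last holds). Time passes only in rows, so rows that do not move let the fingers close. It gives the time, the measured TCP pose, the force and the opening at its end, in the units of the state.
- env.read_state(): the state, without advancing time (a new reading comes with each control period).
- env.camera(name): name is "scene" or "side" or "wrist"; returns the picture (400x640x3 uint8, red, green, blue); there is no depth.
- env.camera_model(name): a dict with "fx", "fy", "cx", "cy" (pixels), "extrinsics" (4x4, takes a point from camera to world coordinates); the wrist camera has in their place "tool_from_camera" (4x4, takes a point from camera to tool coordinates, whose origin is the TCP and whose axes are the flange's). Camera axes: x right, y down, z forward; pixel columns grow to the right and rows downward; lengths in m; the calibration is good to about 2 mm. A picture is of the moment at which its call begins: read the wrist's pose just before it. camera_model takes no time and is no camera call.
- env.hand_in(): hands the job in, once; it reports no verdict.
The state is a dict: "time": time; "joints": joint angles; "joint_vel": joint speeds; "tau": joint torques, N m; "ee_pos": TCP position; "eef_rot": TCP orientation; "contact_force": force on the tool from outside, world axes, zero at the start; "torque": the same for the moment, N m; "gripper_width": finger opening in m.
Only numpy, scipy, OpenCV 4.12 (cv2) and the standard library are available. Lean on these libraries where they do the work, as an engineer would, in place of code of your own. Each camera call takes 0.05 s, during which the arm holds its last target.

### The job

The gas hob has been cleaned and its cover springs refitted. Take the washed control knob from the tray and push it fully home on the hob's square spindle with its white pointer towards the red off mark, and let go of it; then lift the glass cover by its handle until it is past its balance point and the springs take over, ease it back to about ten degrees below that point, where it weighs almost nothing, and finish still holding it there by the handle so that the burner can be wiped. Keep the cover under control all the way, never letting it fly right back or drop, and leave the brush, jars, bottles and crockery undisturbed.

Things in the scene. Friction and masses are not known exactly. Their poses are not given: they have to be found in the camera images.
- knob_center (a point): Centre of the loose black plastic knob: on its axis, 17 mm above its underside. x points along the bar grip to its white pointer end, z up. Skirt 48 mm across, 6 mm high; bar grip above it 44 long, 20 wide, top 34 mm above the underside. Square bore from below, 12 mm wide, 23 deep, sides parallel to the bar, 5 mm lead-in 14 wide. Stands upright in the aluminium tray (270 x 170, walls 12 mm high).
- knob_pointer (a point): The end of the knob's white pointer line: upper edge of the bar grip's pointer end, 22 mm from the knob's axis and 17 mm above knob_center.
- spindle (a point): Where the axis of the brass square spindle meets the hob's side panel, 62 mm above the worktop. Spindle fixed, vertical, 10 mm square, 20 mm tall (top 4 mm tapering to 5 mm square), flats along x and y. x is level and points to the red off mark, a dot 40 mm from the axis on the side of the cover's hinge. The knob is home when its underside rests on the panel.
- hinge (a point): Middle of the cover's hinge axis at the back of the hob, 94 mm above the worktop. y lies along the hinge axis; x is level and points out of the hob's back, away from the cover, parallel to the spindle's x. The hob is a fixed steel box 280 mm deep and 400 mm wide, body top 62 mm high; its place and yaw differ each time.
- handle_bar (a point): Centre of the round black bar of the cover's bow handle: 10 mm thick, parallel to the hinge, 96 mm clear between its posts, centre 36 mm above the glass. Cover shut, it lies 228 mm from the hinge axis measured level (on the hinge's -x side) and 41 mm above that axis, opposite the hinge point; it swings with the cover.
- cover_handle: The same bow handle as a part fixed to the cover; origin at its foot on the glass, 36 mm below the bar centre when shut. The cover is glass in a steel frame, 270 mm wide, reaching 250 mm from the hinge, about 0.83 kg.
- cover (a joint): Opening angle of the cover, rad: 0 shut (as at the start), grows as it rises, stop at 1.62. Sprung hinge: below the balance point at 1.05 rad (60 degrees) the cover sinks shut by itself, above it the springs drive it open. Lifting it off shut takes about 2 N at the handle; within 0.2 rad of balance under 1 N holds it.
- brush: Round wooden scrubbing brush, 54 mm across, 55 mm high, upright on the tray beside the knob; the two may change places; origin at the underside. Leave it.
- sauce: Amber bottle, red cap, 62 mm across, 200 mm high, to the right of the hob (the two bottles and the red jar change places); origin at the underside. Leave it.
- oil: Yellow oil bottle, 68 mm across, 210 mm high, to the right of the hob (the two bottles and the red jar change places); origin at the underside. Leave it.
- chilli: Red jar with white lid, 72 mm across, 85 mm high, to the right of the hob (the two bottles and the red jar change places); origin at the underside. Leave it.
- salt: Small clear jar with blue lid, 52 mm across, 70 mm high, left of the hob, beyond the tray's far end; origin at the underside. Leave it.
- bowl: White bowl, 130 mm across, 55 mm high, left of the tray; origin at the underside. Leave it.
- mug: Blue mug, 76 mm across, 90 mm high, left of the tray; origin at the underside. Leave it.

How it is judged:
On the way, in this order (a step that is already met when the one before it is completed fails the run):
1. the knob is fully home on the spindle, pointer to the off mark, and let go (z of knob_center in the frame of spindle below 0.0195 m and horizontal distance between knob_center and spindle below 0.004 m and x of knob_pointer in the frame of spindle above 0.018 m and angle between knob_center's own z axis and vertical below 0.08 rad and distance between the grasp point and knob_center above 0.04 m), for 0.2 s.
2. the cover is lifted by its handle past the balance point (value of joint cover above 1.08 rad and contact force between the fingers and cover_handle above 0.1 N), for 0.1 s.
At the end, for the whole second after the job is handed in: Knob fully home on the spindle (2.5 mm of the panel, 4 mm of the axis, upright), pointer to the off mark; cover, after passing 1.08 rad, held still by the fingers on its handle (over 0.1 N) between 0.78 and 1.00 rad, 3 to 15 degrees below balance (value of joint cover between 0.78 and 1 rad and velocity of joint cover between -0.05 and 0.05 rad/s and contact force between the fingers and cover_handle above 0.1 N and z of knob_center in the frame of spindle below 0.0195 m and horizontal distance between knob_center and spindle below 0.004 m and x of knob_pointer in the frame of spindle above 0.018 m and angle between knob_center's own z axis and vertical below 0.08 rad); the arm keeps its last pose, push and grip.
It fails at once if the cover flies right back (past 1.4 rad) (value of joint cover above 1.4 rad).
It fails at once if the cover drops or is flung (faster than 2 rad/s) (velocity of joint cover below -2 rad/s or velocity of joint cover above 2 rad/s).
It fails at once if a bystander is shifted by more than 30 mm or tipped over (distance of any of brush, sauce, oil, chilli, salt, bowl, mug from where it was at the start of the episode above 0.03 m or angle between any of brush, sauce, oil, chilli, salt, mug, bowl's own z axis and vertical above 0.5 rad).
It also fails if it takes over 72 s, if anything falls off the work surface, if the arm or the gripper's body presses on something with over 40 N, if the wrist force passes 120 N, or if a joint passes its speed limit or range.

## Working session

There is one attempt and no reset: what is moved stays moved. The work goes in short steps, Python scripts to look and compute and a tool call to move; the robot and the scene stay as the last step left them, time stands still between calls to the robot, and variables do not carry over. Pictures are saved under pics/ and viewed, and the job is handed in when it is done.

Besides the shell and the picture viewer there is one more tool, called after "Request:" as name(argument=value, ...) on one line, values as JSON. carry_out: Moves the arm, as the interface text tells. Its arguments: {"type":"object","properties":{"rows":{"type":"string"},"force":{"type":"number"}},"required":["rows"]}

```bash
ls; mkdir -p pics; python3 - <<'E'
from cell import env
import cv2,json
s=env.read_state(); print(s)
for n in ["scene","side","wrist"]:
    im=env.camera(n); cv2.imwrite(f"pics/{n}0.png",im[:,:,::-1])
    m=env.camera_model(n); print(n,m)
E
```

```text
pics
{'time': 0.0, 'joints': array([ 1.37178347,  0.68999541, -0.19446862,  1.56638643,  0.15732516,
        0.9024522 , -0.2150878 ]), 'joint_vel': array([-0.00048142,  0.00124962,  0.00072491, -0.00187468, -0.00123347,
       -0.00013392,  0.00042127]), 'tau': array([-9.02829579e-04, -5.39603090e+01, -1.26662247e+00, -1.58543891e+01,
        9.14835575e-03,  9.50417103e-03, -3.65392836e-06]), 'ee_pos': array([ 0.1440709 , -0.60782258,  0.40386416]), 'eef_rot': array([ 9.93227207e-01,  1.16184589e-01, -1.94687683e-04, -9.04498033e-04]), 'contact_force': array([0.02212747, 0.21098365, 0.07124344]), 'torque': array([-0.02332459,  0.03458707, -0.00520438]), 'gripper_width': 0.08553635284377076}
scene {'fx': 416.4231278411848, 'fy': 416.4231278411848, 'cx': 318.8068918130894, 'cy': 194.47081197750066, 'extrinsics': array([[ 0.86666052,  0.38667049, -0.31525462,  0.99911404],
       [ 0.4987454 , -0.65585324,  0.56666529, -0.73966782],
       [ 0.01235199, -0.64833823, -0.76125224,  1.10148685],
       [ 0.        ,  0.        ,  0.        ,  1.        ]])}
side {'fx': 403.4245088128801, 'fy': 403.4245088128801, 'cx': 318.3081503536662, 'cy': 198.83628397616826, 'extrinsics': array([[-0.99030341, -0.0839841 ,  0.1106609 ,  0.40132371],
       [-0.13867549,  0.64500009, -0.7514945 ,  1.01165318],
       [-0.00826271, -0.75955352, -0.65039233,  0.98675258],
       [ 0.        ,  0.        ,  0.        ,  1.        ]])}
wrist {'fx': 281.3788102368726, 'fy': 281.3788102368726, 'cx': 321.8884339202429, 'cy': 198.59850285000317, 'tool_from_camera': array([[ 1.54986051e-03, -9.53973265e-01, -2.99887658e-01,
         7.66866412e-02],
       [ 9.99998531e-01,  1.69805578e-03, -2.33559397e-04,
        -1.02223203e-03],
       [ 7.32035391e-04, -2.99886855e-01,  9.53974496e-01,
         3.07214435e-02],
       [ 0.00000000e+00,  0.00000000e+00,  0.00000000e+00,
         1.00000000e+00]])}
```

View pics/scene0.png

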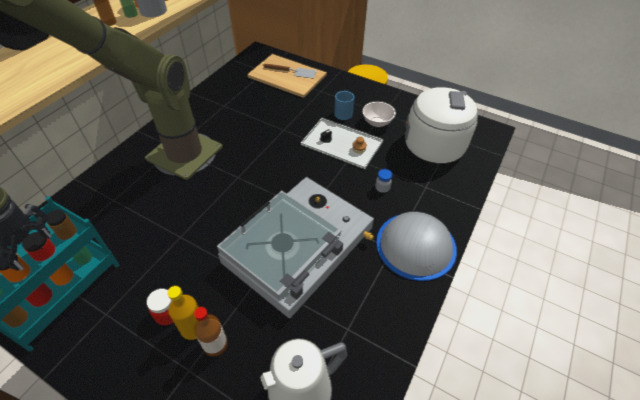

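View pics/side0.png

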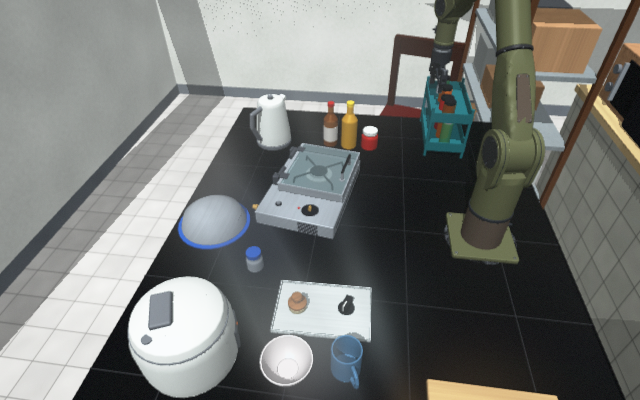

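View pics/wrist0.png

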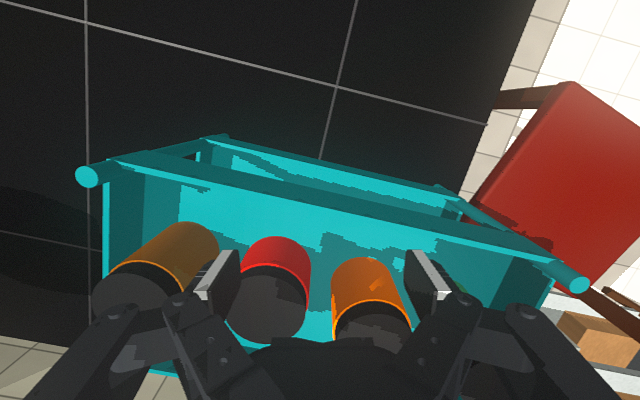

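```bash
python3 - <<'E'
import cv2
a=cv2.imread("pics/scene0.png"); b=cv2.imread("pics/side0.png")
cv2.imwrite("pics/c1.png",cv2.resize(a[165:325,205:395],None,fx=4,fy=4,interpolation=cv2.INTER_CUBIC)[:600])
cv2.imwrite("pics/c2.png",cv2.resize(b[130:250,240:380],None,fx=5,fy=5,interpolation=cv2.INTER_CUBIC))
cv2.imwrite("pics/c3.png",cv2.resize(b[270:350,260:380],None,fx=6,fy=6,interpolation=cv2.INTER_CUBIC))
E
```

```text
(no output)
```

View pics/c1.png

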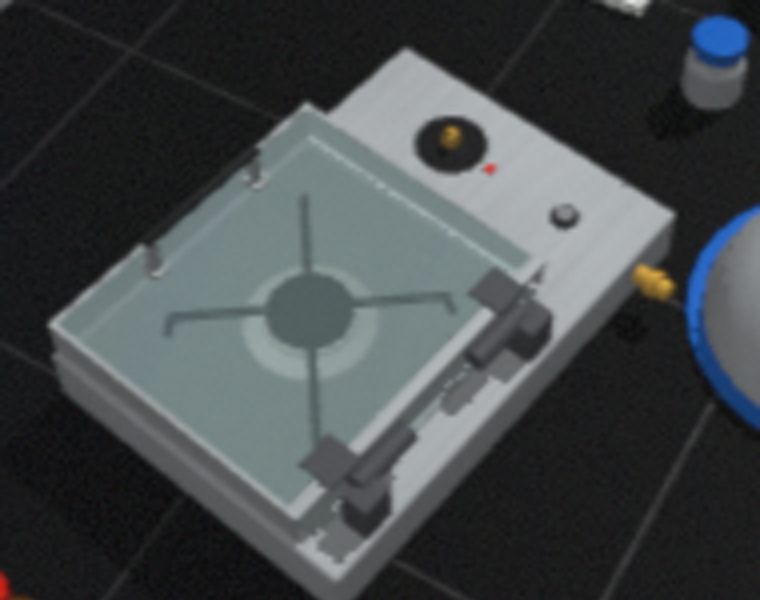

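View pics/c2.png

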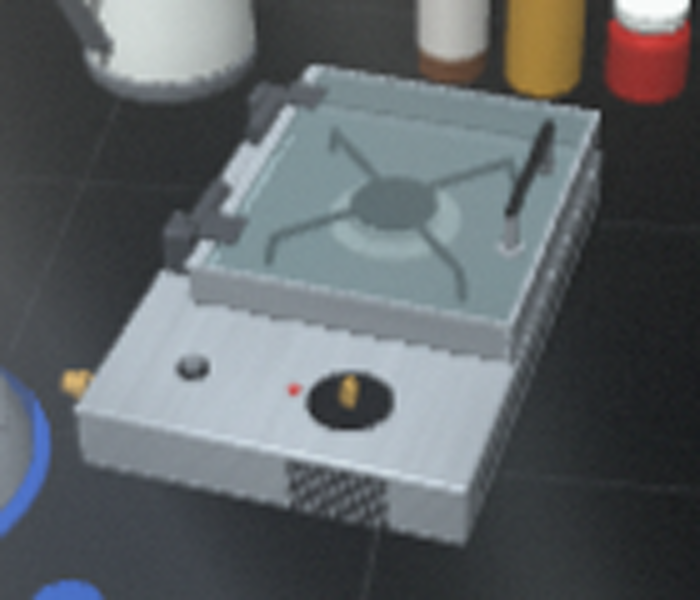

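View pics/c3.png

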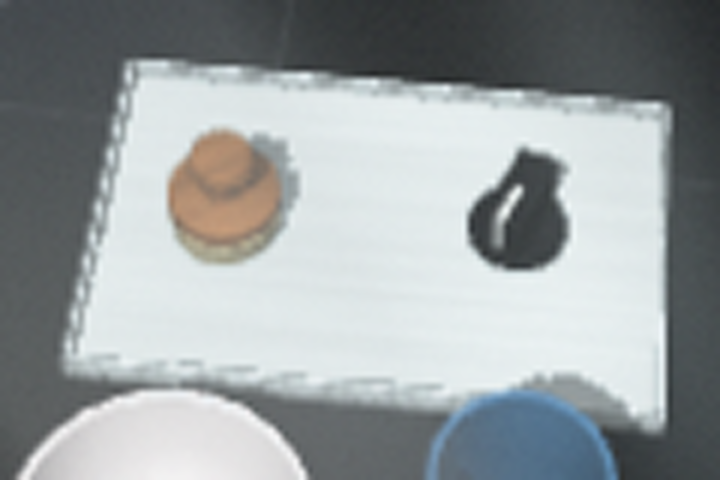

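```bash
cat > h.py <<'E'
import numpy as np,cv2
from cell import env
def ray(n,u,v,s=None):
    m=env.camera_model(n); 
    if n=="wrist":
        from scipy.spatial.transform import Rotation as R
        T=np.eye(4);T[:3,:3]=R.from_quat(s['eef_rot']).as_matrix();T[:3,3]=s['ee_pos'];E=T@m['tool_from_camera']
    else:E=m['extrinsics']
    d=E[:3,:3]@np.array([(u-m['cx'])/m['fx'],(v-m['cy'])/m['fy'],1.]); return E[:3,3],d/np.linalg.norm(d)
def plane(n,u,v,z,s=None):
    o,d=ray(n,u,v,s); return o+d*(z-o[2])/d[2]
def tri(a,b):
    A=np.zeros((3,3));B=np.zeros(3)
    for o,d in (a,b):
        P=np.eye(3)-np.outer(d,d);A+=P;B+=P@o
    return np.linalg.solve(A,B)
def proj(n,p,s=None):
    m=env.camera_model(n)
    if n=="wrist":
        from scipy.spatial.transform import Rotation as R
        T=np.eye(4);T[:3,:3]=R.from_quat(s['eef_rot']).as_matrix();T[:3,3]=s['ee_pos'];E=T@m['tool_from_camera']
    else:E=m['extrinsics']
    q=E[:3,:3].T@(np.array(p)-E[:3,3]); return np.array([m['fx']*q[0]/q[2]+m['cx'],m['fy']*q[1]/q[2]+m['cy']])
def blob(mask,box,near=None):
    x0,y0,x1,y1=box; k=np.zeros(mask.shape,np.uint8);k[y0:y1,x0:x1]=mask[y0:y1,x0:x1]
    cs,_=cv2.findContours(k,cv2.RETR_EXTERNAL,cv2.CHAIN_APPROX_NONE)
    return sorted(cs,key=cv2.contourArea)[::-1]
E
python3 - <<'E'
from h import *
np.set_printoptions(precision=4,suppress=True)
for n,db,rb in (("scene",(300,188,336,214),(322,200,334,214)),("side",(298,200,322,220),(292,200,303,214))):
    a=cv2.imread(f"pics/{n}0.png").astype(int); B,G,R_=a[...,0],a[...,1],a[...,2]
    dark=((a.max(2)<70)|((R_-B)>50)).astype(np.uint8)
    c=blob(dark,db)[0]; e=cv2.fitEllipse(c); print(n,"disc",e, plane(n,*e[0],0.062))
    red=np.clip(R_-np.maximum(G,B)-25,0,None).astype(float); x0,y0,x1,y1=rb
    ys,xs=np.mgrid[y0:y1,x0:x1]; w=red[y0:y1,x0:x1]; u,v=(xs*w).sum()/w.sum(),(ys*w).sum()/w.sum()
    print("red",u,v,plane(n,u,v,0.062))
S=lambda x,y:(205+x/4,165+y/4)
D=lambda x,y:(240+x/5,130+y/5)
print("corners")
for nm,p in dict(front=(406,47),back=(675,213),).items(): print(nm,plane("scene",*S(*p),0.062))
for nm,p in dict(front=(467,490),back=(77,408)).items(): print(nm,plane("side",*D(*p),0.062))
print("handle ends: scene posts / side")
print(plane("scene",*S(150,245),.135),plane("scene",*S(252,155),.135))
print(plane("side",*D(513,212),.135),plane("side",*D(549,125),.135))
K=lambda x,y:(260+x/6,270+y/6)
print("knob side skirt", plane("side",*K(519,225),.008), "ptr",plane("side",*K(516,190),.036),plane("side",*K(499,245),.036))
print("brush",plane("side",*K(222,230),.015))
E
```

```text
scene disc ((317.27276611328125, 200.77328491210938), (12.320453643798828, 15.958639144897461), 90.83007049560547) [0.5777 0.0084 0.062 ]
red 327.0 206.60817307692307 [0.6167 0.0032 0.062 ]
side disc ((309.55889892578125, 210.11407470703125), (9.42090129852295, 15.601197242736816), 87.3578872680664) [0.5801 0.0056 0.062 ]
red 298.3875 207.48333333333332 [ 0.6203 -0.0027  0.062 ]
corners
front [0.4931 0.0815 0.062 ]
back [0.7658 0.0367 0.062 ]
front [0.4898 0.0811 0.062 ]
back [0.7618 0.037  0.062 ]
handle ends: scene posts / side
[ 0.4706 -0.2342  0.135 ] [ 0.4863 -0.1288  0.135 ]
[ 0.4814 -0.1249  0.135 ] [ 0.465  -0.2355  0.135 ]
knob side skirt [0.4229 0.3396 0.008 ] ptr [0.4253 0.34   0.036 ] [0.4304 0.3707 0.036 ]
brush [0.5604 0.3657 0.015 ]
```

```bash
cat >> h.py <<'E'
from scipy.spatial.transform import Rotation as Rr
def step(p,Rc,q,Rt):
    """tool-frame delta cm, rotvec"""
    return np.r_[Rc.inv().apply(np.array(q)-p)*100,(Rc.inv()*Rt).as_rotvec()]
def down(yaw): # tool x at yaw, z down
    return Rr.from_matrix(np.array([[np.cos(yaw),np.sin(yaw),0],[np.sin(yaw),-np.cos(yaw),0],[0,0,-1]]))
def plan(wps):
    s=env.read_state();p=s['ee_pos'];R=Rr.from_quat(s['eef_rot'])
    out=[]
    for q,Rt in wps:
        d=step(p,R,q,Rt);out.append(d);p,R=np.array(q),Rt
    for o in out: print(" ".join("%.2f"%x for x in o[:3]), " ".join("%.3f"%x for x in o[3:]))
def st():
    s=env.read_state();R=Rr.from_quat(s['eef_rot']).as_matrix()
    print("t %.2f"%s['time'],"pos",np.round(s['ee_pos'],4),"yaw %.3f"%np.arctan2(R[1,0],R[0,0]),"z",np.round(R[:,2],3),"F",np.round(s['contact_force'],1),"w %.4f"%s['gripper_width'],"q",np.round(s['joints'],2))
    return s
E
python3 - <<'E'
from h import *
s=st(); 
a0=np.arctan2(-.608,.144); a1=np.arctan2(.34,.42)
w=[]
for i in range(1,23):
    f=i/22;a=a0+(a1-a0)*f; r=.625+(.54-.07-.625)*f+0.05*np.sin(np.pi*f); z=.404+min(.06*i,.08)
    w.append(((r*np.cos(a),r*np.sin(a),z),down(.232)))
plan(w)
E
```

```text
t 0.15 pos [ 0.1441 -0.6079  0.4041] yaw 0.233 z [-0.     0.001 -1.   ] F [-0.5 -0.2  0.6] w 0.0854 q [ 1.37  0.69 -0.19  1.57  0.16  0.9  -0.22]
5.71 -0.24 -5.99 -0.001 0.000 0.001
5.68 -0.80 -2.00 0.000 0.000 0.000
5.57 -1.34 0.00 0.000 0.000 0.000
5.41 -1.88 0.00 0.000 0.000 0.000
5.18 -2.42 0.00 0.000 0.000 0.000
4.89 -2.93 0.00 0.000 0.000 0.000
4.54 -3.42 0.00 0.000 0.000 0.000
4.13 -3.87 0.00 0.000 0.000 0.000
3.67 -4.27 0.00 0.000 0.000 0.000
3.16 -4.62 0.00 0.000 0.000 0.000
2.61 -4.90 0.00 0.000 0.000 0.000
2.03 -5.11 0.00 0.000 0.000 0.000
1.43 -5.25 0.00 0.000 0.000 0.000
0.82 -5.31 0.00 0.000 0.000 0.000
0.22 -5.30 0.00 0.000 0.000 0.000
-0.37 -5.21 0.00 0.000 0.000 0.000
-0.93 -5.05 0.00 0.000 0.000 0.000
-1.45 -4.83 0.00 0.000 0.000 0.000
-1.92 -4.55 0.00 0.000 0.000 0.000
-2.35 -4.22 0.00 0.000 0.000 0.000
-2.71 -3.86 0.00 0.000 0.000 0.000
-3.02 -3.47 0.00 0.000 0.000 0.000
```

Request:
carry_out(rows="0 0 0 -6 0 0 0; 0 5.7 -0.5 -3 0 0 0; 0 5.7 -0.8 0 0 0 0; 0 5.6 -1.3 0 0 0 0; 0 5.4 -1.9 0 0 0 0")

```text
time: 0.78
ee_pos: [0.351, -0.515, 0.4943]
eef_rot: [0.994, 0.109, -0.002, -0.001]
contact_force: [0.3, -0.1, -1.0]
gripper_width: 0.0855
```

Request:
carry_out(rows="0 5.2 -2.4 0 0 0 0; 0 4.9 -2.9 0 0 0 0; 0 4.5 -3.4 0 0 0 0; 0 4.1 -3.9 0 0 0 0; 0 3.7 -4.3 0 0 0 0")

```text
time: 1.4
ee_pos: [0.5396, -0.2946, 0.4919]
eef_rot: [0.994, 0.109, -0.002, -0.002]
contact_force: [0.8, -0.2, -0.1]
gripper_width: 0.0856
```

Request:
carry_out(rows="0 3.2 -4.6 0 0 0 0; 0 2.6 -4.9 0 0 0 0; 0 2.0 -5.1 0 0 0 0; 0 1.4 -5.3 0 0 0 0; 0 0.8 -5.3 0 0 0 0")

```text
time: 2.02
ee_pos: [0.5849, -0.0172, 0.4906]
eef_rot: [0.994, 0.109, -0.003, -0.003]
contact_force: [1.5, 0.5, -0.1]
gripper_width: 0.0858
```

```bash
python3 - <<'E'
from h import *
s=st();cv2.imwrite("pics/w1.png",env.camera("wrist")[:,:,::-1])
E
```

```text
t 2.02 pos [ 0.5849 -0.0172  0.4906] yaw 0.219 z [-0.007  0.005 -1.   ] F [ 1.5  0.5 -0.1] w 0.0858 q [ 0.07  0.55 -0.21  1.57  0.12  1.04 -1.51]
```

View pics/w1.png

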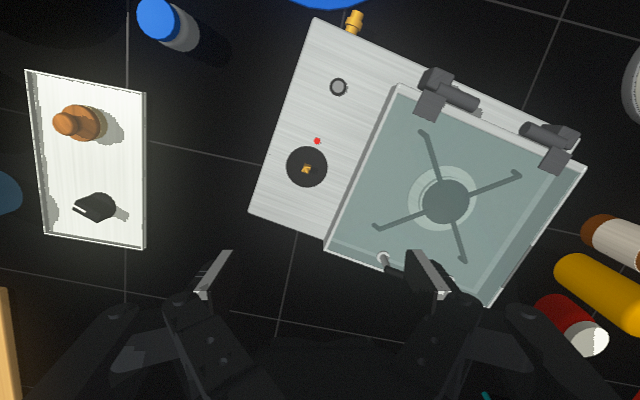

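```bash
python3 - <<'E'
from h import *
np.set_printoptions(precision=4,suppress=True)
s=env.read_state(); n="wrist"
a=cv2.imread("pics/w1.png").astype(int);B,G,R_=a[...,0],a[...,1],a[...,2]
dark=((a.max(2)<90)|((R_-B)>40)).astype(np.uint8)
c=blob(dark,(283,144,331,190))[0];e=cv2.fitEllipse(c);print(e,plane(n,*e[0],.062,s))
red=((R_-np.maximum(G,B))>60).astype(np.uint8);c=blob(red,(310,130,325,150))[0];m=c.reshape(-1,2).mean(0);print(m,plane(n,*m,.062,s))
for p in ((248,211),(314,18),(324,249)): print(p,plane(n,*p,.062,s))
print("knob", plane(n,97,207,.036,s),plane(n,76,209,.036,s),plane(n,85,209,.036,s))
print("tray",[plane(n,*p,.012,s)[:2] for p in ((25,70),(145,93),(145,249),(44,233))])
E
```

```text
((306.2702331542969, 166.39300537109375), (39.61935806274414, 40.2050666809082), 120.43125915527344) [0.575  0.0214 0.062 ]
[316.5 140.5] [0.614  0.0154 0.062 ]
(248, 211) [0.4876 0.0925 0.062 ]
(314, 18) [0.7581 0.0519 0.062 ]
(324, 249) [ 0.4529 -0.0341  0.062 ]
knob [0.4251 0.3372 0.036 ] [0.4134 0.3709 0.036 ] [0.4169 0.3565 0.036 ]
tray [array([0.608, 0.459]), array([0.6169, 0.283 ]), array([0.3503, 0.2716]), array([0.3392, 0.4484])]
```

Request:
carry_out(rows="0 -0.8 -5.3 0.5 0 0 0; 0 -2.0 -5.2 1 0 0 0; 0 -2.6 -5.0 2 0 0 0; 0 -3.2 -4.8 2 0 0 0; 0 -3.5 -4.6 2 0 0 0")

```text
time: 2.7
ee_pos: [0.408, 0.2105, 0.4184]
eef_rot: [0.993, 0.114, 0.0, -0.008]
contact_force: [0.4, 1.2, -0.2]
gripper_width: 0.0854
```

```bash
python3 - <<'E'
from h import *
s=st();cv2.imwrite("pics/w2.png",env.camera("wrist")[:,:,::-1])
E
```

```text
t 2.70 pos [0.408  0.2105 0.4184] yaw 0.229 z [-0.002  0.016 -1.   ] F [ 0.4  1.2 -0.2] w 0.0854 q [-0.42  0.46 -0.22  2.03  0.14  0.66 -2.07]
```

View pics/w2.png

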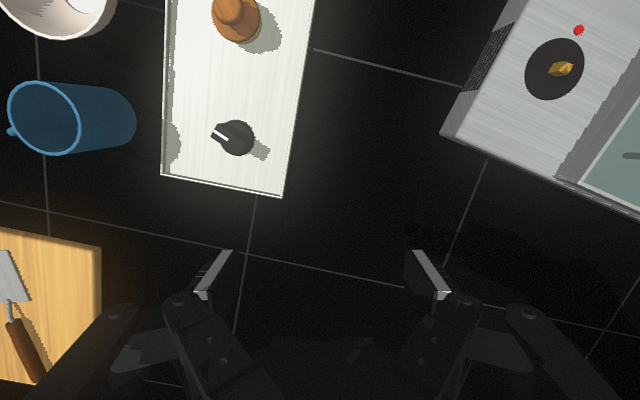

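Request:
carry_out(rows="0 0 0 0 0 0 0")

```text
time: 2.88
ee_pos: [0.3995, 0.2163, 0.4161]
eef_rot: [0.992, 0.122, -0.006, -0.008]
contact_force: [1.1, -0.1, -0.1]
gripper_width: 0.0854
```

```bash
python3 - <<'E'
from h import *
s=st();im=env.camera("wrist")[:,:,::-1];cv2.imwrite("pics/w3.png",im)
cv2.imwrite("pics/w3c.png",cv2.resize(im[100:180,190:290],None,fx=6,fy=6,interpolation=cv2.INTER_CUBIC))
print(s['joint_vel'])
np.save("s3.npy",s,allow_pickle=True)
a=im.astype(int);B,G,R_=a[...,0],a[...,1],a[...,2]
dark=((a.max(2)<90)|((R_-B)>40)).astype(np.uint8)
c=blob(dark,(500,30,600,120))
for k in c[:2]: e=cv2.fitEllipse(k);print(e,plane("wrist",*e[0],.062,s))
E
```

```text
t 2.88 pos [0.3995 0.2163 0.4161] yaw 0.245 z [-0.013  0.015 -1.   ] F [ 1.1 -0.1 -0.1] w 0.0854 q [-0.44  0.46 -0.23  2.04  0.13  0.66 -2.07]
[-0.06402448 -0.00050057 -0.03263222  0.06286565 -0.03080868 -0.03653316
 -0.04597531]
((569.033203125, 60.831871032714844), (53.130496978759766, 69.56734466552734), 40.60578536987305) [0.57765515 0.0075234  0.062     ]
((506.5749206542969, 40.184364318847656), (15.500910758972168, 37.88557052612305), 19.241104125976562) [0.57978085 0.07727332 0.062     ]
```

View pics/w3c.png

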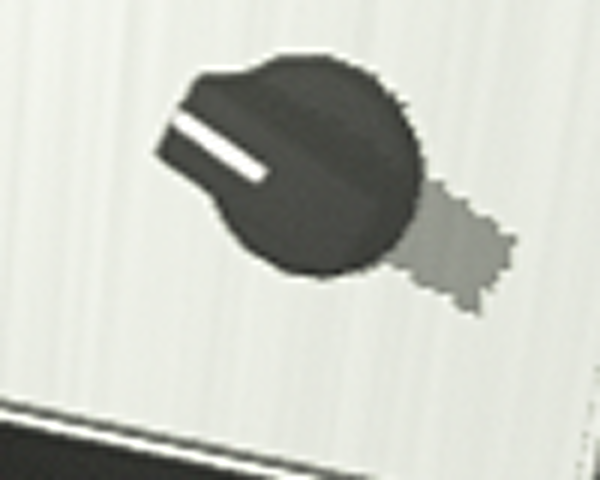

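```bash
python3 - <<'E'
from h import *
s=np.load("s3.npy",allow_pickle=True).item()
C=lambda x,y:(190+x/6,100+y/6)
p=plane("wrist",*C(173,116),.036,s);q=plane("wrist",*C(267,178),.036,s)
print(p,q,np.arctan2(*(p-q)[1::-1]), np.linalg.norm(p-q))
print("skirt",plane("wrist",*C(316,165),.007,s))
d=(p-q)/np.linalg.norm(p-q);print("center from pointer",p-.022*d)
E
```

```text
[0.42820638 0.35953589 0.036     ] [0.42083535 0.33935109 0.036     ] 1.2206653400339946 0.021488555164013764
skirt [0.42186314 0.3378896  0.007     ]
center from pointer [0.42065992 0.33887067 0.036     ]
```

```bash
python3 - <<'E'
from h import *
s=st(); p0=s['ee_pos'];w=[]
for i in range(1,7):
    f=min(1,i/5.); w.append((p0+(np.array([.421,.338,.28])-p0)*f,down(.245+.975*min(1,i/5.5))))
plan(w)
E
```

```text
t 2.92 pos [0.3995 0.2163 0.4162] yaw 0.244 z [-0.014  0.016 -1.   ] F [-1.5  1.6 -0.9] w 0.0852 q [-0.44  0.46 -0.23  2.04  0.13  0.66 -2.07]
1.03 -2.21 2.76 -0.020 0.008 -0.178
1.39 -2.04 2.72 0.000 0.000 -0.177
1.73 -1.77 2.72 0.000 0.000 -0.177
2.01 -1.44 2.72 0.000 0.000 -0.177
2.23 -1.06 2.72 0.000 0.000 -0.177
0.00 0.00 0.00 0.000 0.000 -0.089
```

Request:
carry_out(rows="0 1.0 -2.2 2.7 -0.02 0.01 -0.178; 0 1.4 -2.0 2.7 0 0 -0.178; 0 1.7 -1.8 2.7 0 0 -0.178; 0 2.0 -1.4 2.7 0 0 -0.178; 0 2.2 -1.1 2.7 0 0 -0.178")

```text
time: 3.55
ee_pos: [0.4321, 0.3334, 0.2809]
eef_rot: [0.842, 0.54, 0.007, 0.004]
contact_force: [-0.7, -0.3, 0.6]
gripper_width: 0.0853
```

```bash
python3 - <<'E'
from h import *
s=st();plan([((.421,.338,.28),down(1.22))])
E
```

```text
t 3.55 pos [0.4321 0.3334 0.2809] yaw 1.141 z [ 0.016  0.001 -1.   ] F [-0.7 -0.3  0.6] w 0.0853 q [-0.55  0.78 -0.33  1.91  0.51  0.52 -1.67]
-0.04 -1.20 0.08 0.015 -0.007 -0.079
```

Request:
carry_out(rows="0 0 -1.2 0.1 0.015 -0.007 -0.079; 0 0 0 0 0 0 0; 0 0 0 0 0 0 0")

```text
time: 3.92
ee_pos: [0.4264, 0.3366, 0.2777]
eef_rot: [0.822, 0.57, 0.001, 0.001]
contact_force: [0.8, 0.1, 0.3]
gripper_width: 0.0855
```

```bash
python3 - <<'E'
from h import *
s=st();im=env.camera("wrist")[:,:,::-1];cv2.imwrite("pics/w4.png",im)
np.save("s4.npy",s,allow_pickle=True)
E
```

```text
t 3.92 pos [0.4264 0.3366 0.2777] yaw 1.213 z [ 0.002 -0.    -1.   ] F [0.8 0.1 0.3] w 0.0855 q [-0.54  0.79 -0.36  1.91  0.53  0.53 -1.62]
```

View pics/w4.png

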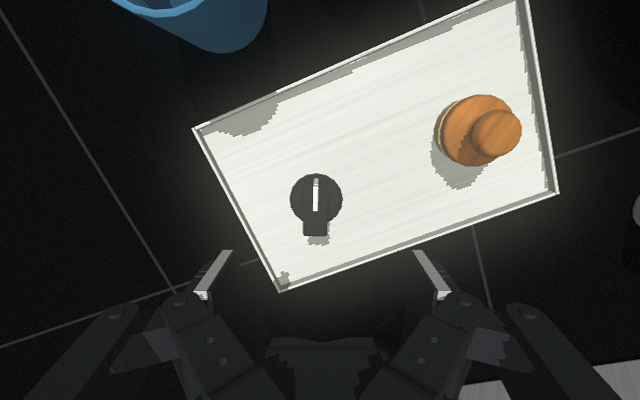

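```bash
python3 - <<'E'
from h import *
s=np.load("s4.npy",allow_pickle=True).item()
a=cv2.imread("pics/w4.png").astype(int)
dark=(a.max(2)<110).astype(np.uint8)
c=blob(dark,(280,165,350,240))[0]; print(cv2.boundingRect(c))
pt=c.reshape(-1,2); up=pt[pt[:,1]<212]
e=cv2.fitEllipse(up);print(e)
k=plane("wrist",*e[0],.007,s);print(k)
w=(a.min(2)>150).astype(np.uint8)
cw=[q for q in blob(w,(308,174,326,216))];q=cw[0].reshape(-1,2);print(q.min(0),q.max(0))
t0=plane("wrist",316.,q[:,1].min()-.5,.036,s);print("tip",t0)
vx,vy,x,y=cv2.fitLine(cw[0],cv2.DIST_L2,0,.01,.01).ravel();print(vx,vy)
R=Rr.from_quat(s['eef_rot']);yaw=1.213;print("center from tip",t0[:2]-.022*np.array([np.cos(yaw),np.sin(yaw)]))
plan([((k[0],k[1],.22),down(1.22)),((k[0],k[1],.184),down(1.22))])
E
```

```text
(290, 174, 53, 62)
((315.7563781738281, 198.82391357421875), (49.95789337158203, 51.152957916259766), 91.76580047607422)
[0.42185971 0.34051169 0.007     ]
[313 179] [317 210]
tip [0.43159407 0.36410243 0.036     ]
0.015677363 -0.9998771
center from tip [0.42388943 0.34349567]
0.22 -0.57 5.78 0.002 -0.000 -0.006
0.00 0.00 3.60 0.000 0.000 0.000
```

Request:
carry_out(rows="0 0.3 -0.6 3 0 0 0; 0 0 0 3 0 0 0; 0 0 0 2.4 0 0 0; 0 0 0 0 0 0 0")

```text
time: 4.47
ee_pos: [0.4262, 0.3399, 0.1946]
eef_rot: [0.824, 0.566, 0.005, 0.002]
contact_force: [0.8, 0.5, 0.9]
gripper_width: 0.0853
```

```bash
python3 - <<'E'
from h import *
s=st();plan([((.4225,.341,.184),down(1.22))])
E
```

```text
t 4.47 pos [0.4262 0.3399 0.1946] yaw 1.205 z [ 0.01   0.002 -1.   ] F [0.8 0.5 0.9] w 0.0853 q [-0.62  0.93 -0.23  1.94  0.61  0.34 -1.71]
-0.03 -0.39 1.06 0.009 -0.005 -0.016
```

Request:
carry_out(rows="0 0 -0.4 1.0 0.009 -0.005 -0.016; 0 0 0 0 0 0 0; 0.5 0 0 0 0 0 0; 0.7 0 0 0 0 0 0; 1 0 0 0 0 0 0", force=60)

```text
time: 5.1
ee_pos: [0.4239, 0.3417, 0.1873]
eef_rot: [0.82, 0.573, 0.003, -0.001]
contact_force: [0.3, 0.3, 0.2]
gripper_width: 0.0321
```

Request:
carry_out(rows="1 0 0 0 0 0 0; 1 0 0 0 0 0 0; 1 0 0 0 0 0 0")

```text
time: 5.48
ee_pos: [0.424, 0.3417, 0.1877]
eef_rot: [0.82, 0.573, 0.003, -0.001]
contact_force: [0.6, 0.0, -1.1]
gripper_width: 0.0187
```

```bash
python3 - <<'E'
from h import *
s=st();im=env.camera("wrist")[:,:,::-1];cv2.imwrite("pics/w5.png",im)
E
```

```text
t 5.47 pos [0.424  0.3417 0.1877] yaw 1.219 z [ 0.004  0.004 -1.   ] F [ 0.6  0.  -1.1] w 0.0187 q [-0.62  0.94 -0.23  1.94  0.62  0.33 -1.71]
```

View pics/w5.png

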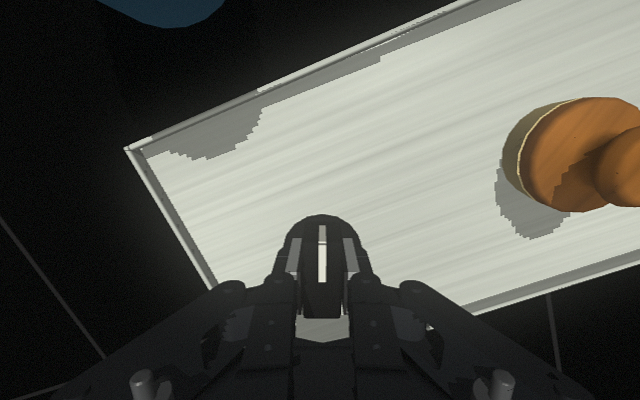

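```bash
python3 - <<'E'
from h import *
s=st()
for p in ((322,226),(322,283)):
    t=plane("wrist",*p,.0365,s); print(Rr.from_quat(s['eef_rot']).inv().apply(t-s['ee_pos']))
p0=s['ee_pos'];w=[(p0+[0,0,.06],down(1.22)),(p0+[0,0,.12],down(1.22))]
for i in range(1,9):
    f=min(1,i/8.); q=p0*1; q=p0+(np.array([.578,.0075,0])-p0)*f; q[2]=p0[2]+.14; w.append((q,down(1.22-1.382*f)))
plan(w)
E
```

```text
t 5.53 pos [0.424  0.3417 0.1877] yaw 1.219 z [ 0.004  0.004 -1.   ] F [ 0.5  0.2 -0.1] w 0.0188 q [-0.62  0.94 -0.23  1.94  0.62  0.33 -1.71]
[ 0.02642522 -0.00053749  0.15132883]
[-0.00402773 -0.00048683  0.15116411]
0.03 0.01 -6.00 0.002 -0.005 -0.001
0.00 0.00 -6.00 0.000 0.000 0.000
-3.26 3.24 -2.00 0.000 0.000 0.173
-2.66 3.76 0.00 0.000 0.000 0.173
-1.97 4.16 0.00 0.000 0.000 0.173
-1.23 4.43 0.00 0.000 0.000 0.173
-0.45 4.58 0.00 0.000 0.000 0.173
0.35 4.59 0.00 0.000 0.000 0.173
1.13 4.46 0.00 0.000 0.000 0.173
1.88 4.20 0.00 0.000 0.000 0.173
```

Request:
carry_out(rows="1 0 0 -6 0 0 0; 1 0 0 -6 0 0 0; 1 -3.3 3.2 -2 0 0 0.173; 1 -2.7 3.8 0 0 0 0.173; 1 -2.0 4.2 0 0 0 0.173")

```text
time: 6.15
ee_pos: [0.4804, 0.2161, 0.3301]
eef_rot: [0.94, 0.34, 0.002, -0.003]
contact_force: [0.8, 0.2, -0.6]
gripper_width: 0.0189
```

Request:
carry_out(rows="1 -1.2 4.4 0 0 0 0.173; 1 -0.5 4.6 0 0 0 0.173; 1 0.3 4.6 0 0 0 0.173; 1 1.1 4.5 0 0 0 0.173; 1 1 2 0 0 0 0.173")

```text
time: 6.78
ee_pos: [0.5653, 0.0175, 0.3289]
eef_rot: [0.995, -0.101, 0.001, -0.003]
contact_force: [0.2, 0.7, -0.6]
gripper_width: 0.0187
```

```bash
python3 - <<'E'
from h import *
s=st();plan([((.578,.0075,.325),down(-.162))])
E
```

```text
t 6.78 pos [0.5653 0.0175 0.3289] yaw -0.203 z [ 0.002  0.006 -1.   ] F [ 0.2  0.7 -0.6] w 0.0187 q [-0.04  0.71 -0.12  1.82  0.13  0.61 -2.01]
1.45 0.72 0.39 -0.006 -0.001 -0.041
```

Request:
carry_out(rows="1 1.4 0.7 0.4 -0.006 0 -0.041; 1 0 0 0 0 0 0; 1 0 0 0 0 0 0")

```text
time: 7.15
ee_pos: [0.5774, 0.0055, 0.3243]
eef_rot: [0.997, -0.084, -0.0, 0.001]
contact_force: [-0.2, 1.2, -0.1]
gripper_width: 0.0186
```

```bash
python3 - <<'E'
from h import *
s=st();plan([((.578,.0075,.30),down(-.162))])
np.save("s6.npy",s,allow_pickle=True)
for n,b in (("scene",(270,130,370,230)),("side",(260,140,360,230))):
    im=env.camera(n)[:,:,::-1]; x0,y0,x1,y1=b
    cv2.imwrite(f"pics/{n}6f.png",im)
    cv2.imwrite(f"pics/{n}6.png",cv2.resize(im[y0:y1,x0:x1],None,fx=6,fy=6,interpolation=cv2.INTER_CUBIC))
cv2.imwrite("pics/w6.png",env.camera("wrist")[:,:,::-1])
E
```

```text
t 7.15 pos [0.5774 0.0055 0.3243] yaw -0.167 z [-0.001 -0.001 -1.   ] F [-0.2  1.2 -0.1] w 0.0186 q [-0.02  0.73 -0.12  1.79  0.14  0.63 -1.96]
0.03 -0.21 2.43 0.001 0.001 -0.005
```

View pics/scene6.png

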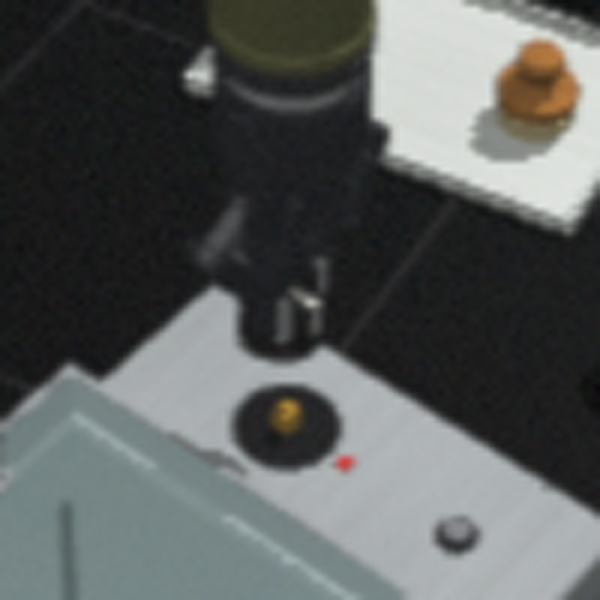

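View pics/side6.png

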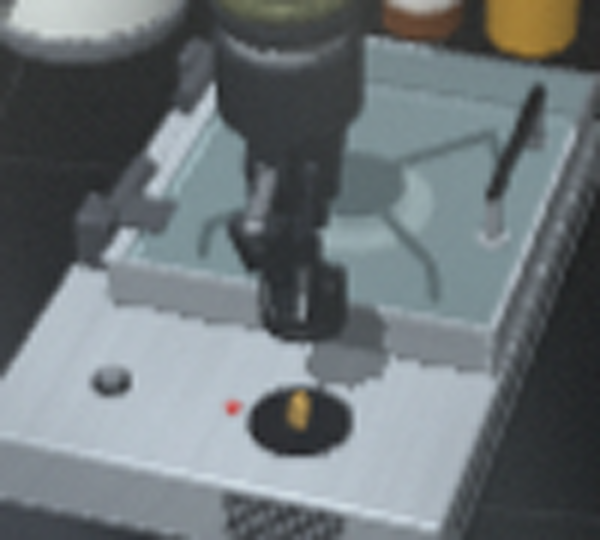

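View pics/w6.png

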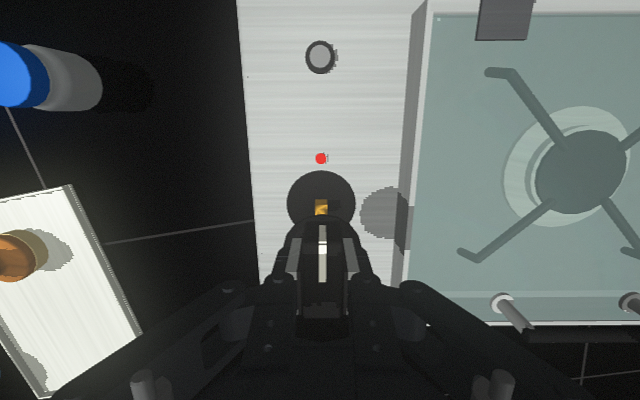

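```bash
python3 - <<'E'
from h import *
np.set_printoptions(precision=4,suppress=True)
s=np.load("s6.npy",allow_pickle=True).item()
a=cv2.imread("pics/w6.png").astype(int);B,G,R_=a[...,0],a[...,1],a[...,2]
dark=((a.max(2)<100)|((R_-B)>40)).astype(np.uint8)
c=blob(dark,(280,166,364,222))[0].reshape(-1,2)
up=c[c[:,1]<214]; e=cv2.fitEllipse(up.reshape(-1,1,2)); print(e,plane("wrist",*e[0],.062,s))
print("red",plane("wrist",321,158,.062,s))
R=Rr.from_quat(s['eef_rot'])
def tl(u,v,zt):
    o,d=ray("wrist",u,v,s); o=R.inv().apply(o-s['ee_pos']);d=R.inv().apply(d);return o+d*(zt-o[2])/d[2]
print("skirt front", tl(321,215,.179)); print("tip",tl(322,226,.1515))
# side/scene: skirt bottom front
S=lambda n,x,y:(({'scene':270,'side':260}[n])+x/6,({'scene':130,'side':140}[n])+y/6)
tz=s['ee_pos'][2]-.182
for n,l in (("scene",((238,325),(322,325))),("side",((260,315),(347,315)))):
    for q in l: print(n,plane(n,*S(n,*q),tz))
print("expect center",s['ee_pos'])
for n,q in (("scene",(280,415)),("side",(298,405))):pass
E
```

```text
((320.67327880859375, 202.9229278564453), (64.48358154296875, 67.43804931640625), 90.18352508544922) [0.577  0.0072 0.062 ]
red [0.6154 0.0005 0.062 ]
skirt front [ 0.02   -0.0014  0.179 ]
tip [ 0.025  -0.0009  0.1515]
scene [ 0.5567 -0.0037  0.1423]
scene [0.594  0.0183 0.1423]
side [0.5982 0.0106 0.1423]
side [0.551  0.0045 0.1423]
expect center [0.5774 0.0055 0.3243]
```

Request:
carry_out(rows="1 0.1 -0.15 2.4 0 0 0; 1 0 0 2 0 0 0; 1 0 0 0 0 0 0")

```text
time: 7.68
ee_pos: [0.5783, 0.0091, 0.2805]
eef_rot: [0.997, -0.082, 0.001, 0.0]
contact_force: [-0.1, -0.1, 0.5]
gripper_width: 0.0188
```

```bash
python3 - <<'E'
from h import *
s=st();plan([((.5783,.0072,.275),down(-.162))])
E
```

```text
t 7.67 pos [0.5783 0.0091 0.2805] yaw -0.164 z [ 0.001 -0.    -1.   ] F [-0.1 -0.1  0.5] w 0.0188 q [-0.03  0.8  -0.11  1.81  0.16  0.53 -1.98]
0.03 0.19 0.55 -0.000 -0.001 -0.002
```

Request:
carry_out(rows="1 0 0.2 0.4 0 0 0; 1 0 0 0 0 0 0; 1 0 0 1 0 0 0; 1 0 0 0 0 0 0")

```text
time: 8.18
ee_pos: [0.5785, 0.0075, 0.2678]
eef_rot: [0.997, -0.082, 0.002, -0.0]
contact_force: [0.7, 0.6, -1.5]
gripper_width: 0.0189
```

```bash
python3 - <<'E'
from h import *
s=st();plan([((.5783,.0072,.247),down(-.162))])
for n,b in (("scene",(270,150,370,240)),("side",(260,150,360,240))):
    im=env.camera(n)[:,:,::-1]; x0,y0,x1,y1=b
    cv2.imwrite(f"pics/{n}7.png",cv2.resize(im[y0:y1,x0:x1],None,fx=6,fy=6,interpolation=cv2.INTER_CUBIC))
E
```

```text
t 8.18 pos [0.5785 0.0075 0.2678] yaw -0.163 z [ 0.004  0.    -1.   ] F [ 0.7  0.6 -1.5] w 0.0189 q [-0.03  0.82 -0.11  1.82  0.16  0.5  -1.98]
-0.03 0.04 2.08 -0.001 -0.004 -0.001
```

View pics/side7.png

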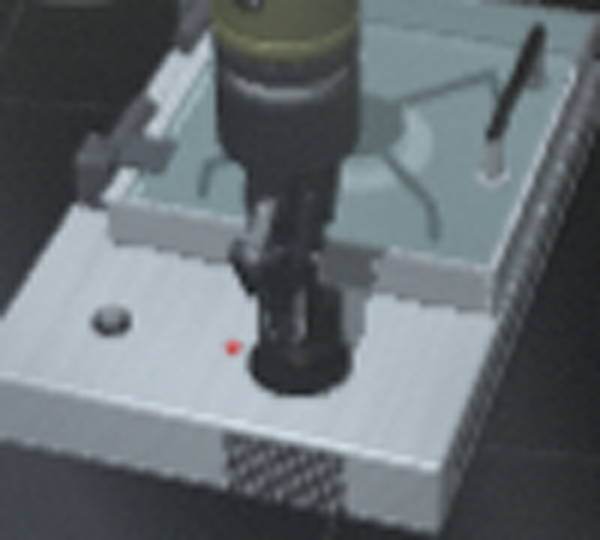

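View pics/scene7.png

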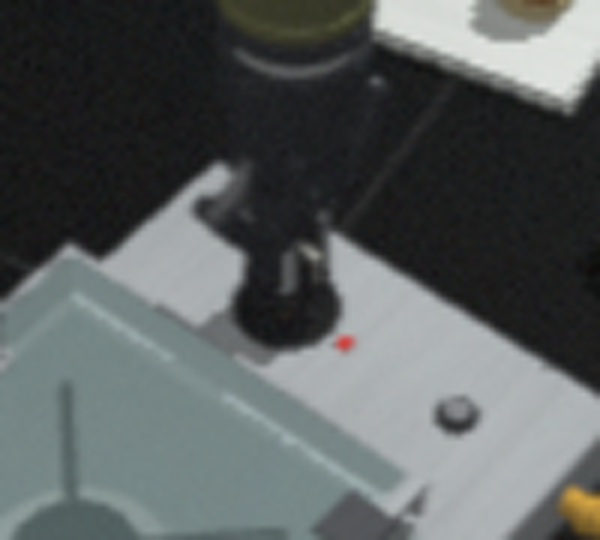

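Request:
carry_out(rows="1 0 0 0.7 0 0 0; 1 0 0 0.3 0 0 0; 1 0 0 0 0 0 0")

```text
time: 8.65
ee_pos: [0.5792, 0.0073, 0.258]
eef_rot: [0.997, -0.082, 0.003, -0.0]
contact_force: [0.3, -0.9, 1.1]
gripper_width: 0.0189
```

Request:
carry_out(rows="1 0 0 0.7 0 0 0; 1 0 0 0.4 0 0 0; 1 0 0 0.2 0 0 0")

```text
time: 9.02
ee_pos: [0.5794, 0.0069, 0.2465]
eef_rot: [0.997, -0.082, 0.004, 0.0]
contact_force: [-6.6, -0.4, 34.6]
gripper_width: 0.0189
```

```bash
python3 - <<'E'
from h import *
s=st();plan([((.5783,.0072,.247),down(-.162))])
E
```

```text
t 9.03 pos [0.5794 0.0069 0.2465] yaw -0.164 z [ 0.007 -0.001 -1.   ] F [-6.6 -0.4 34.6] w 0.0189 q [-0.04  0.85 -0.1   1.83  0.17  0.46 -1.99]
-0.11 -0.02 -0.05 -0.000 -0.007 -0.002
```

Request:
carry_out(rows="1 -0.1 0 0.2 0 0 0; 1 0 0 0 0 0 0")

```text
time: 9.28
ee_pos: [0.5789, 0.0069, 0.247]
eef_rot: [0.997, -0.082, 0.005, 0.0]
contact_force: [-0.5, -0.4, -0.8]
gripper_width: 0.0189
```

```bash
python3 - <<'E'
from h import *
s=st()
for n,b in (("scene",(270,150,370,240)),("side",(260,150,360,240))):
    im=env.camera(n)[:,:,::-1]; x0,y0,x1,y1=b
    cv2.imwrite(f"pics/{n}8.png",cv2.resize(im[y0:y1,x0:x1],None,fx=6,fy=6,interpolation=cv2.INTER_CUBIC))
E
```

```text
t 9.28 pos [0.5789 0.0069 0.247 ] yaw -0.164 z [ 0.01  -0.001 -1.   ] F [-0.5 -0.4 -0.8] w 0.0189 q [-0.04  0.85 -0.1   1.83  0.17  0.45 -1.99]
```

View pics/side8.png

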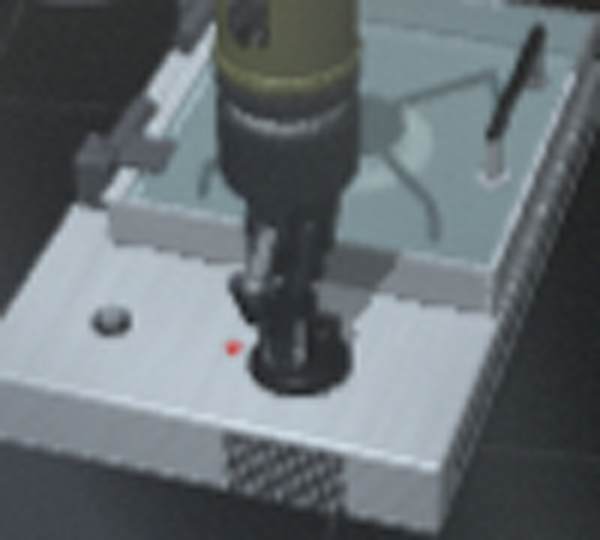

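Request:
carry_out(rows="0.6 0 0 0 0 0 0; 0.6 0 0 0 0 0 0; 0.6 0 0 -3 0 0 0; 0.6 0 0 -3 0 0 0; 0.6 0 0 0 0 0 0")

```text
time: 10.0
ee_pos: [0.5783, 0.0081, 0.306]
eef_rot: [0.997, -0.082, 0.004, -0.001]
contact_force: [0.6, -1.1, -0.1]
gripper_width: 0.0345
```

```bash
python3 - <<'E'
from h import *
s=st();np.save("s9.npy",s,allow_pickle=True)
im=env.camera("wrist")[:,:,::-1];cv2.imwrite("pics/w9.png",im)
im=env.camera("side")[:,:,::-1]; cv2.imwrite("pics/side9.png",cv2.resize(im[150:240,260:360],None,fx=6,fy=6,interpolation=cv2.INTER_CUBIC))
E
```

```text
t 10.00 pos [0.5783 0.0081 0.306 ] yaw -0.163 z [ 0.007  0.001 -1.   ] F [ 0.6 -1.1 -0.1] w 0.0345 q [-0.02  0.76 -0.12  1.8   0.15  0.58 -1.97]
```

View pics/w9.png

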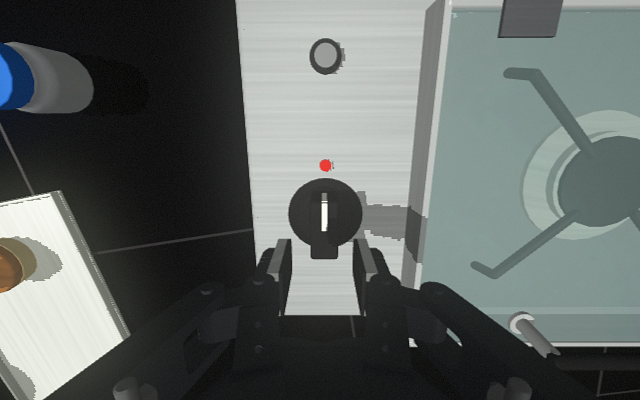

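View pics/side9.png

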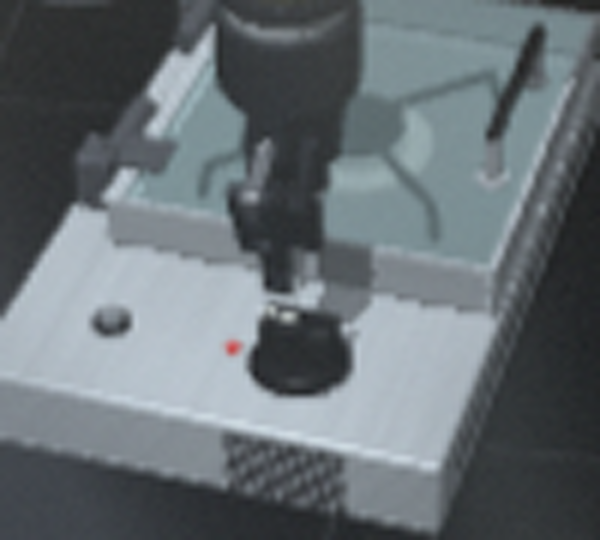

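Request:
carry_out(rows="1 0 0 0 0 0 0; 1 0 0 1.5 0 0 0; 1 0 0 1.2 0 0 0; 1 0 0 0.4 0 0 0; 1 0 0 0 0 0 0")

```text
time: 10.72
ee_pos: [0.5763, 0.0082, 0.2695]
eef_rot: [0.997, -0.081, -0.001, 0.001]
contact_force: [-0.9, -0.2, 6.6]
gripper_width: 0.0002
```

```bash
python3 - <<'E'
from h import *
s=st()
E
```

```text
t 10.72 pos [0.5763 0.0082 0.2695] yaw -0.163 z [-0.003 -0.001 -1.   ] F [-0.9 -0.2  6.6] w 0.0002 q [-0.03  0.82 -0.11  1.82  0.16  0.51 -1.98]
```

Request:
carry_out(rows="1 0 0 0.3 0 0 0; 1 0 0 0.2 0 0 0")

```text
time: 10.98
ee_pos: [0.5761, 0.0084, 0.2695]
eef_rot: [0.997, -0.082, -0.001, 0.001]
contact_force: [-4.7, -0.1, 18.5]
gripper_width: 0.0001
```

Request:
carry_out(rows="1 0 0 0.3 0 0 0")

```text
time: 11.1
ee_pos: [0.576, 0.0084, 0.2693]
eef_rot: [0.997, -0.082, -0.0, 0.001]
contact_force: [-6.8, 0.3, 34.5]
gripper_width: -0.0003
```

```bash
python3 - <<'E'
from h import *
s=st()
E
```

```text
t 11.10 pos [0.576  0.0084 0.2693] yaw -0.164 z [-0.    -0.002 -1.   ] F [-6.8  0.3 34.5] w -0.0003 q [-0.03  0.82 -0.11  1.83  0.16  0.51 -1.98]
```

```bash
python3 - <<'E'
from h import *
s=st();p0=s['ee_pos'];w=[(p0+[0,0,.06],down(-.163)),(p0+[0,0,.11],down(-.163))]
for i in range(1,10):
    f=min(1,i/9.);q=p0+(np.array([.476,-.181,0])-p0)*f;q[2]=p0[2]+.12;w.append((q,down(-.163+1.571*f)))
plan(w)
E
```

```text
t 11.10 pos [0.576  0.0084 0.2693] yaw -0.164 z [-0.    -0.002 -1.   ] F [-6.8  0.3 34.5] w -0.0003 q [-0.03  0.82 -0.11  1.83  0.16  0.51 -1.98]
-0.00 0.01 -6.00 0.002 0.000 -0.001
0.00 0.00 -5.00 0.000 0.000 0.000
-0.75 2.26 -1.00 0.000 0.000 -0.175
-1.13 2.09 0.00 0.000 0.000 -0.175
-1.48 1.86 0.00 0.000 0.000 -0.175
-1.78 1.58 0.00 0.000 0.000 -0.175
-2.03 1.24 0.00 0.000 0.000 -0.175
-2.21 0.87 0.00 0.000 0.000 -0.175
-2.33 0.47 0.00 0.000 0.000 -0.175
-2.38 0.06 0.00 0.000 0.000 -0.175
-2.35 -0.35 0.00 0.000 0.000 -0.175
```

Request:
carry_out(rows="1 0 0 -6 0 0 0; 1 0 0 -5 0 0 0; 1 -0.8 2.3 -1 0 0 -0.175; 1 -1.1 2.1 0 0 0 -0.175; 1 -1.5 1.9 0 0 0 -0.175")

```text
time: 11.72
ee_pos: [0.543, -0.0542, 0.3912]
eef_rot: [0.982, 0.19, -0.0, 0.001]
contact_force: [-0.2, -0.5, 0.2]
gripper_width: 0.0001
```

Request:
carry_out(rows="0.3 -1.8 1.6 0 0 0 -0.175; 0.3 -2.0 1.2 0 0 0 -0.175; 0.3 -2.2 0.9 0 0 0 -0.175; 0.3 -2.3 0.5 0 0 0 -0.175; 0.3 -2.4 0 0 0 0 -0.175")

```text
time: 12.35
ee_pos: [0.4888, -0.1647, 0.3887]
eef_rot: [0.8, 0.6, -0.002, -0.001]
contact_force: [-0.5, -0.5, 0.2]
gripper_width: 0.0595
```

```bash
python3 - <<'E'
from h import *
s=st();plan([((.476,-.181,.36),down(1.408))])
E
```

```text
t 12.35 pos [ 0.4888 -0.1647  0.3887] yaw 1.288 z [-0.004 -0.001 -1.   ] F [-0.5 -0.5  0.2] w 0.0595 q [ 0.6   0.62 -0.6   1.9   0.49  0.78 -0.55]
-1.91 -0.77 2.87 -0.004 0.002 -0.120
```

Request:
carry_out(rows="0.3 -1.9 -0.8 2 0 0 -0.12; 0.3 0 0 0 0 0 0; 0.3 0 0 0 0 0 0")

```text
time: 12.72
ee_pos: [0.4751, -0.1828, 0.3675]
eef_rot: [0.763, 0.646, -0.002, -0.002]
contact_force: [0.3, 0.8, 0.0]
gripper_width: 0.0598
```

```bash
python3 - <<'E'
from h import *
s=st();np.save("s10.npy",s,allow_pickle=True)
cv2.imwrite("pics/w10.png",env.camera("wrist")[:,:,::-1])
cv2.imwrite("pics/scene10.png",env.camera("scene")[:,:,::-1])
E
```

```text
t 12.72 pos [ 0.4751 -0.1828  0.3675] yaw 1.405 z [-0.005  0.    -1.   ] F [0.3 0.8 0. ] w 0.0598 q [ 0.65  0.65 -0.61  1.94  0.55  0.73 -0.45]
```

View pics/w10.png

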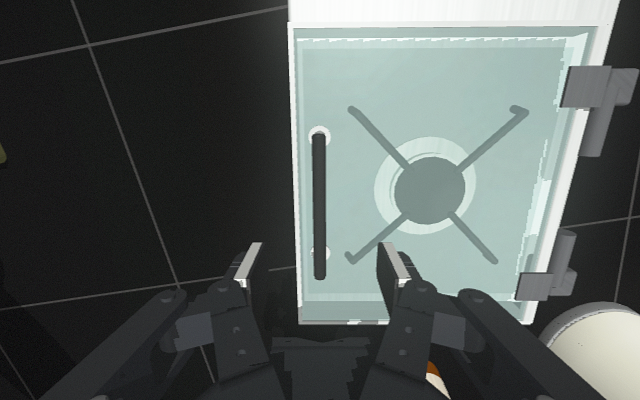

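View pics/scene10.png

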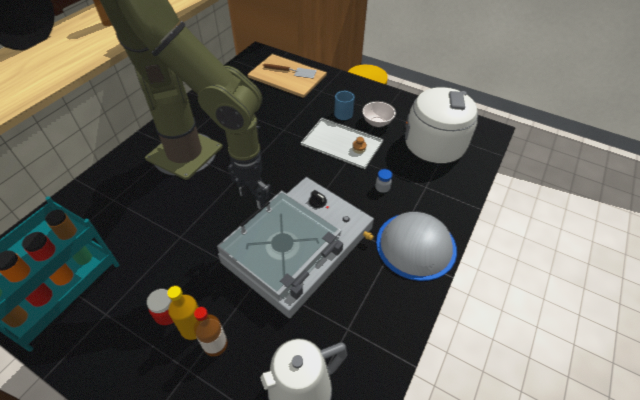

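```bash
python3 - <<'E'
from h import *
np.set_printoptions(precision=4,suppress=True)
s=np.load("s10.npy",allow_pickle=True).item()
a=cv2.imread("pics/w10.png"); dark=(a.max(2)<75).astype(np.uint8)
c=blob(dark,(305,125,335,285))[0].reshape(-1,2);print(c.min(0),c.max(0))
r=cv2.minAreaRect(c.reshape(-1,1,2));print(r)
A=plane("wrist",319.,133,.135,s);B=plane("wrist",320,278.5,.135,s);m=(A+B)/2
print(A,B,m,np.linalg.norm(A-B),"dir",np.arctan2(A[1]-B[1],A[0]-B[0]))
u=np.array([np.cos(-.162),np.sin(-.162)]);print("hinge",m[:2]+.228*u)
for p in ((607,110),(563,262)): print(plane("wrist",*p,.094,s))
S=lambda x,y:(205+x/4,165+y/4)
for p in ((500,340),(382,455)): print(plane("scene",*S(*p),.096))
R=down(1.405)
plan([((m[0],m[1],.30),down(1.408)),((m[0],m[1],.29),down(1.408))])
E
```

```text
[312 134] [325 279]
((318.8045654296875, 206.49649047851562), (145.0708770751953, 12.03368854522705), 89.34146118164062)
[ 0.4819 -0.1207  0.135 ] [ 0.4632 -0.2365  0.135 ] [ 0.4726 -0.1786  0.135 ] 0.11729469061466026 dir 1.4105782373774196
hinge [ 0.6976 -0.2153]
[ 0.7168 -0.144   0.094 ]
[ 0.6939 -0.2826  0.094 ]
[ 0.7139 -0.1551  0.096 ]
[ 0.6894 -0.2758  0.096 ]
0.38 -0.27 6.76 -0.005 0.001 -0.002
0.00 0.00 1.00 0.000 0.000 0.000
```

Request:
carry_out(rows="0.4 0.4 -0.3 3.5 0 0 0; 0.4 0 0 3 0 0 0; 0.4 0 0 0.5 0 0 0; 0.4 0 0 0 0 0 0", force=40)

```text
time: 13.32
ee_pos: [0.4763, -0.1751, 0.2992]
eef_rot: [0.762, 0.647, 0.001, 0.002]
contact_force: [0.2, 0.8, 0.3]
gripper_width: 0.0513
```

```bash
python3 - <<'E'
from h import *
s=st();plan([((.4726,-.1786,.290),down(1.408))])
cv2.imwrite("pics/w11.png",env.camera("wrist")[:,:,::-1])
E
```

```text
t 13.32 pos [ 0.4763 -0.1751  0.2992] yaw 1.408 z [ 0.004 -0.001 -1.   ] F [0.2 0.8 0.3] w 0.0513 q [ 0.57  0.75 -0.51  2.    0.67  0.56 -0.57]
-0.41 -0.31 0.92 0.004 0.001 0.000
```

View pics/w11.png

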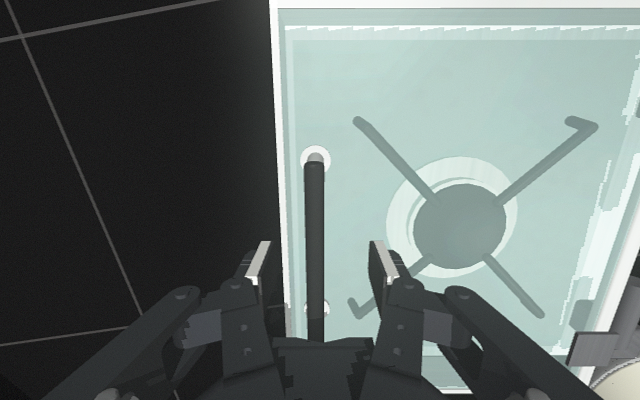

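Bar lies between the pads (about x=315, jaws at 258 and 383). Finish the descent and close.

Request:
carry_out(rows="0.4 -0.4 -0.35 0.9 0 0 0; 0.4 0 0 0.1 0 0 0; 0.6 0 0 0 0 0 0; 0.8 0 0 0 0 0 0; 1 0 0 0 0 0 0")

```text
time: 14.0
ee_pos: [0.4716, -0.179, 0.2907]
eef_rot: [0.763, 0.647, 0.001, 0.003]
contact_force: [-3.1, 0.9, 1.8]
gripper_width: 0.009
```

Request:
carry_out(rows="1 0 0 0 0 0 0; 1 0 0 0 0 0 0; 1 0 0 0 0 0 0")

```text
time: 14.38
ee_pos: [0.4716, -0.179, 0.2908]
eef_rot: [0.763, 0.647, 0.001, 0.003]
contact_force: [-1.3, 0.1, 0.6]
gripper_width: 0.0086
```

```bash
cat >> h.py <<'E'
U=np.array([np.cos(-.161),np.sin(-.161),0]);K=np.array([0,0,1.])
H=np.array([.6976,-.2153,.094])
def bar(th): return H+(-.228*np.cos(th)+.041*np.sin(th))*U+(.228*np.sin(th)+.041*np.cos(th))*K
def theta(s,off=(0,0)):
    R=Rr.from_quat(s['eef_rot']); g=s['ee_pos']+R.apply([0,0,.155])-H
    return np.arctan2(g[2],-(g@U))-np.arctan2(.041,.228), np.hypot(g[2],g@U)
def tilt(phi): return down(1.408)*Rr.from_rotvec([phi,0,0])
def lift(ths,k=.5,phis=None):
    w=[]
    for i,t in enumerate(ths):
        R=tilt(k*t if phis is None else phis[i]); w.append((bar(t)-R.apply([0,0,.155]),R))
    plan(w)
E
python3 - <<'E'
from h import *
s=st();print(theta(s), np.hypot(.228,.041)); cv2.imwrite("pics/w12.png",env.camera("wrist")[:,:,::-1])
E
```

```text
t 14.38 pos [ 0.4716 -0.179   0.2908] yaw 1.407 z [ 0.005 -0.003 -1.   ] F [-1.3  0.1  0.6] w 0.0086 q [ 0.57  0.76 -0.49  2.02  0.7   0.53 -0.59]
(np.float64(0.003293358572041022), np.float64(0.2318599956504559)) 0.23165707414193076
```

View pics/w12.png

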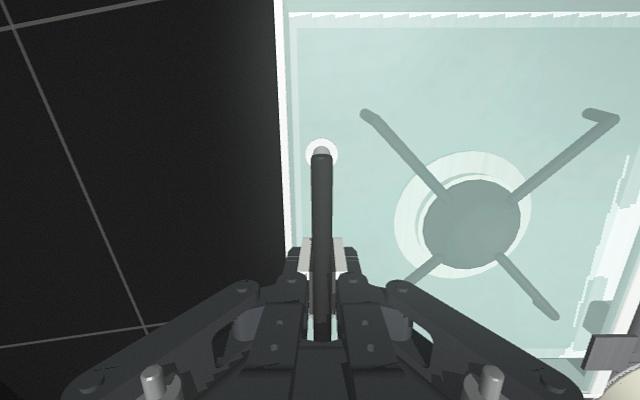

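```bash
python3 - <<'E'
from h import *
lift([.05,.1,.16,.22,.28])
E
```

```text
0.04 0.72 -1.05 0.031 0.002 -0.001
0.00 0.65 -1.12 0.025 0.000 0.000
0.00 0.82 -1.34 0.030 -0.000 -0.000
0.00 0.86 -1.33 0.030 -0.000 0.000
0.00 0.90 -1.31 0.030 0.000 0.000
```

Request:
carry_out(rows="1 0 0.7 -1.1 0.03 0 0; 1 0 0.65 -1.1 0.025 0 0; 1 0 0.8 -1.3 0.03 0 0; 1 0 0.86 -1.3 0.03 0 0; 1 0 0 0 0 0 0")

```text
time: 15.05
ee_pos: [0.5035, -0.1844, 0.3367]
eef_rot: [0.761, 0.646, -0.038, -0.044]
contact_force: [-1.4, 0.8, -2.4]
gripper_width: 0.0087
```

```bash
python3 - <<'E'
from h import *
s=st();t=theta(s)[0];print(theta(s));lift(t+np.array([.06,.12,.18,.24,.30]))
im=env.camera("side");cv2.imwrite("pics/side13.png",im[:,:,::-1])
E
```

```text
t 15.05 pos [ 0.5035 -0.1844  0.3367] yaw 1.407 z [-0.114  0.019 -0.993] F [-1.4  0.8 -2.4] w 0.0087 q [ 0.61  0.75 -0.6   1.84  0.53  0.85 -0.43]
(np.float64(0.2145864107210784), np.float64(0.23209079445697484))
0.06 0.79 -1.31 0.021 0.000 -0.001
0.00 0.94 -1.30 0.030 0.000 0.000
0.00 0.97 -1.29 0.030 0.000 0.000
0.00 1.01 -1.27 0.030 0.000 0.000
0.00 1.05 -1.25 0.030 0.000 0.000
```

View pics/side13.png

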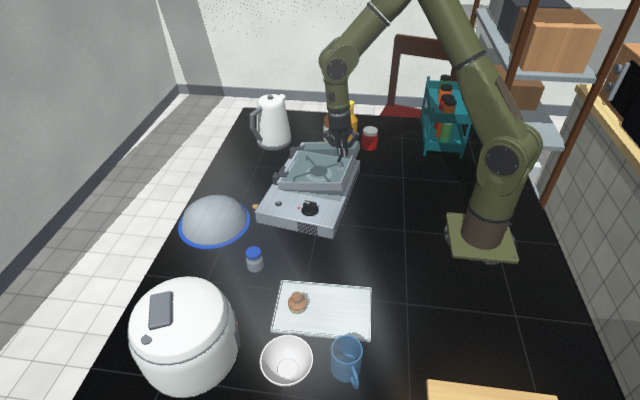

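Request:
carry_out(rows="1 0 0.8 -1.3 0.025 0 0; 1 0 0.95 -1.3 0.03 0 0; 1 0 0.97 -1.3 0.03 0 0; 1 0 1.0 -1.27 0.03 0 0; 1 0 1.05 -1.25 0.03 0 0")

```text
time: 15.72
ee_pos: [0.5583, -0.1933, 0.3871]
eef_rot: [0.755, 0.642, -0.088, -0.103]
contact_force: [-2.7, 0.5, -1.5]
gripper_width: 0.0083
```

```bash
python3 - <<'E'
from h import *
s=st();t=theta(s)[0];print(theta(s));lift(t+np.array([.06,.12,.18,.24,.30]))
E
```

```text
t 15.72 pos [ 0.5583 -0.1933  0.3871] yaw 1.409 z [-0.265  0.043 -0.963] F [-2.7  0.5 -1.5] w 0.0083 q [ 0.58  0.78 -0.62  1.55  0.42  1.23 -0.32]
(np.float64(0.48905895433169233), np.float64(0.23247102914506962))
0.06 0.69 -1.23 0.003 0.000 0.001
0.00 1.11 -1.22 0.030 -0.000 -0.000
0.00 1.15 -1.20 0.030 -0.000 0.000
0.00 1.18 -1.18 0.030 -0.000 -0.000
0.00 1.22 -1.16 0.030 0.000 0.000
```

Request:
carry_out(rows="1 0.05 0.8 -1.23 0.01 0 0; 1 0 1.1 -1.22 0.03 0 0; 1 0 1.15 -1.2 0.03 0 0; 1 0 1.18 -1.18 0.03 0 0; 1 0 1.22 -1.16 0.03 0 0")

```text
time: 16.35
ee_pos: [0.6245, -0.2033, 0.4231]
eef_rot: [0.744, 0.634, -0.138, -0.159]
contact_force: [-4.1, 1.4, 2.8]
gripper_width: 0.0084
```

```bash
python3 - <<'E'
from h import *
s=st();t=theta(s)[0];print(theta(s));lift(t+np.array([.06,.12,.18,.24,.30]))
im=env.camera("side");cv2.imwrite("pics/side14.png",im[100:300,200:520,::-1])
E
```

```text
t 16.35 pos [ 0.6245 -0.2033  0.4231] yaw 1.412 z [-0.407  0.061 -0.911] F [-4.1  1.4  2.8] w 0.0084 q [ 0.49  0.88 -0.59  1.21  0.38  1.61 -0.24]
(np.float64(0.7597169868523223), np.float64(0.2329446986404161))
-0.03 0.61 -1.12 -0.014 0.006 0.002
0.00 1.27 -1.13 0.030 0.000 0.000
0.00 1.30 -1.10 0.030 -0.000 -0.000
0.00 1.34 -1.08 0.030 0.000 0.000
0.00 1.37 -1.05 0.030 0.000 0.000
```

View pics/side14.png

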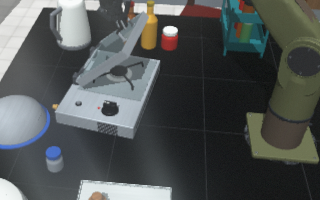

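```bash
python3 - <<'E'
from h import *
s=st();t=theta(s)[0];lift(t+np.array([.06,.12,.18,.24,.30,.36]),phis=[.41,.40,.39,.38,.37,.36])
E
```

```text
t 16.40 pos [ 0.6256 -0.2034  0.4236] yaw 1.412 z [-0.408  0.061 -0.911] F [-8.2  0.6  7.3] w 0.0084 q [ 0.49  0.88 -0.59  1.2   0.38  1.61 -0.24]
-0.04 0.60 -1.12 -0.015 0.006 0.001
0.00 0.66 -1.13 -0.010 0.000 0.000
0.00 0.73 -1.07 -0.010 -0.000 -0.000
0.00 0.80 -1.00 -0.010 0.000 0.000
0.00 0.87 -0.93 -0.010 -0.000 0.000
0.00 0.94 -0.86 -0.010 0.000 0.000
```

Request:
carry_out(rows="1 0 0.55 -1.2 -0.01 0.005 0; 1 0 0.64 -1.15 -0.01 0 0; 1 0 0.72 -1.08 -0.01 0 0; 1 0 0.8 -1.0 -0.01 0 0; 1 0 0 0 0 0 0")

```text
time: 17.02
ee_pos: [0.6659, -0.2097, 0.4526]
eef_rot: [0.747, 0.635, -0.13, -0.147]
contact_force: [-2.8, 0.4, 1.8]
gripper_width: 0.0085
```

```bash
python3 - <<'E'
from h import *
s=st();t=theta(s)[0];print(theta(s));lift(t+np.array([.05,.09,.12,.15]),phis=[.37,.36,.35,.34])
E
```

```text
t 17.02 pos [ 0.6659 -0.2097  0.4526] yaw 1.411 z [-0.381  0.055 -0.923] F [-2.8  0.4  1.8] w 0.0085 q [ 0.45  0.91 -0.58  1.01  0.39  1.73 -0.21]
(np.float64(0.9902753378353315), np.float64(0.23428858979682438))
-0.06 0.63 -0.62 -0.025 0.007 0.000
0.00 0.55 -0.60 -0.010 0.000 0.000
0.00 0.40 -0.42 -0.010 -0.000 -0.000
0.00 0.41 -0.40 -0.010 0.000 0.000
```

Request:
carry_out(rows="1 0 0.8 -0.8 -0.01 0.005 0; 1 0 0.75 -0.7 -0.01 0 0; 1 0 0.7 -0.65 -0.01 0 0; 1 0 0.3 -0.3 0 0 0; 1 0 0 0 0 0 0")

```text
time: 17.65
ee_pos: [0.6969, -0.2147, 0.4669]
eef_rot: [0.749, 0.636, -0.122, -0.138]
contact_force: [-2.8, -0.5, 4.3]
gripper_width: 0.0083
```

```bash
python3 - <<'E'
from h import *
s=st();t=theta(s)[0];print(theta(s))
for n in ("scene","side"): cv2.imwrite(f"pics/{n}15.png",env.camera(n)[:,:,::-1])
cv2.imwrite("pics/w15.png",env.camera("wrist")[:,:,::-1]);st()
E
```

```text
t 17.65 pos [ 0.6969 -0.2147  0.4669] yaw 1.409 z [-0.358  0.051 -0.932] F [-2.8 -0.5  4.3] w 0.0083 q [ 0.41  0.95 -0.57  0.85  0.4   1.81 -0.17]
(np.float64(1.149081323731875), np.float64(0.2352922430810014))
t 17.80 pos [ 0.6968 -0.2148  0.4669] yaw 1.409 z [-0.357  0.052 -0.933] F [-1.9 -0.2  2.5] w 0.0080 q [ 0.41  0.95 -0.57  0.85  0.4   1.81 -0.17]
```

View pics/scene15.png

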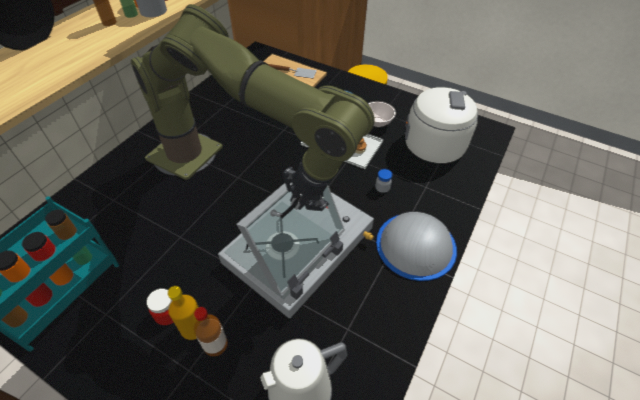

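View pics/side15.png

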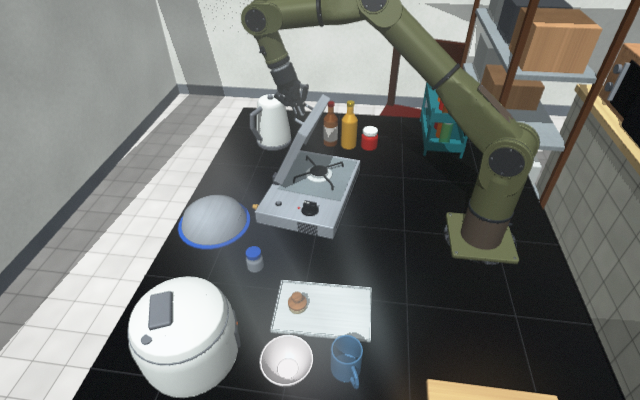

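View pics/w15.png

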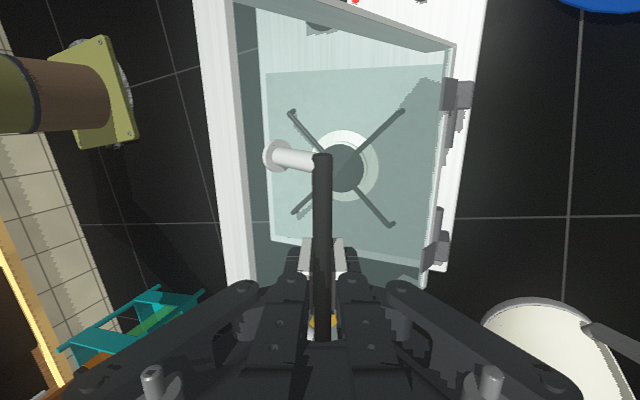

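```bash
python3 - <<'E'
from h import *
np.set_printoptions(precision=1,suppress=True)
V=np.array([-U[1],U[0],0])
for th in (0,1.05,1.1,1.15,1.2):
    c=lambda r,h,v:H+(-r*np.cos(th)+h*np.sin(th))*U+(r*np.sin(th)+h*np.cos(th))*K+v*V
    print(th,"scene",proj("scene",c(.25,.005,-.135)),proj("scene",c(.25,.005,.135)),"side",proj("side",c(.25,.005,.135)),proj("side",c(.25,.005,-.135)))
a=cv2.imread("pics/scene15.png");b=cv2.imread("pics/side15.png")
cv2.imwrite("pics/c15a.png",cv2.resize(a[180:310,210:350],None,fx=5,fy=5,interpolation=cv2.INTER_CUBIC)[:600])
cv2.imwrite("pics/c15b.png",cv2.resize(b[80:200,250:370],None,fx=5,fy=5,interpolation=cv2.INTER_CUBIC))
E
```

```text
0 scene [216.6 246. ] [280.8 190.9] side [342.6 195.5] [360.1 152.8]
1.05 scene [238.3 224.9] [312.3 161.8] side [304.6 135.7] [328.5  97.8]
1.1 scene [241.3 225.9] [315.5 162.2] side [301.2 133.6] [325.6  95.9]
1.15 scene [244.5 227.2] [318.9 162.8] side [297.7 131.7] [322.5  94.2]
1.2 scene [247.9 228.6] [322.4 163.6] side [294.2 129.8] [319.5  92.6]
```

View pics/c15a.png

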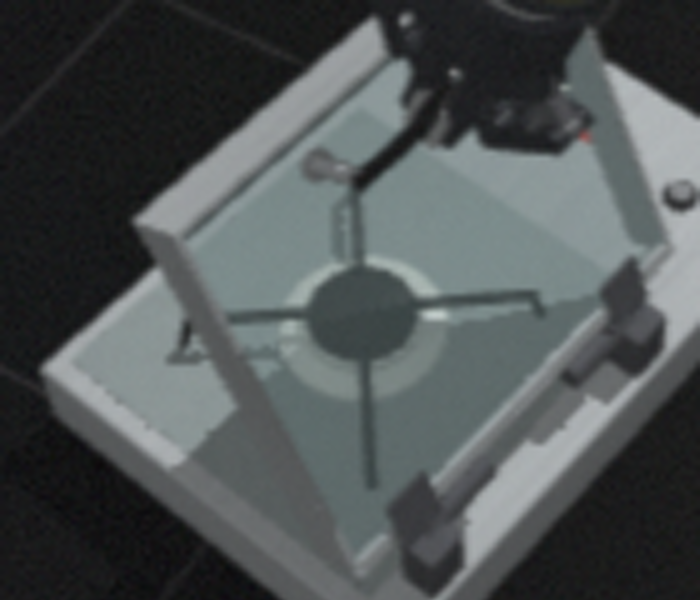

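View pics/c15b.png

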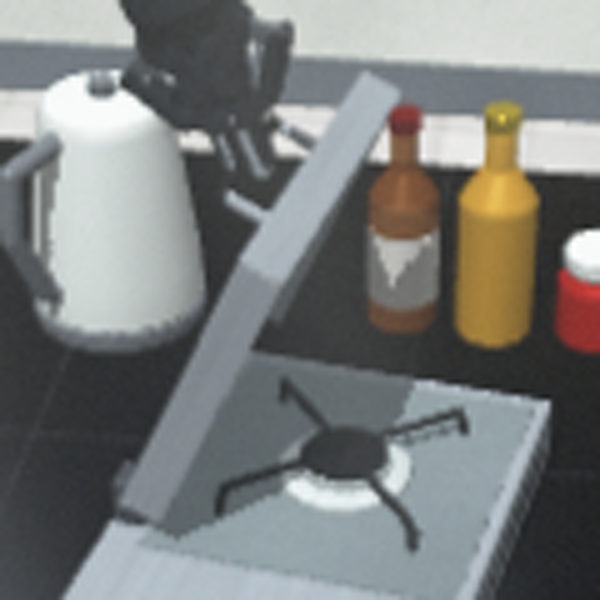

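```bash
python3 - <<'E'
from h import *
s=st();t,r=theta(s)
w=[];R=Rr.from_quat(s['eef_rot'])
for th in (1.11,1.06,1.01,.96,.92,.89):
    a=th+np.arctan2(.041,.228); rr=r-(1.149-th)/.26*.0018
    b=H+rr*(-np.cos(a)*U+np.sin(a)*K); g0=s['ee_pos']+R.apply([0,0,.155]); b+= (U*0)+ (np.dot(g0-H,[-U[1],U[0],0]))*np.array([-U[1],U[0],0])
    w.append((b-R.apply([0,0,.155]),R))
plan(w)
E
```

```text
t 17.80 pos [ 0.6968 -0.2148  0.4669] yaw 1.409 z [-0.357  0.052 -0.933] F [-1.9 -0.2  2.5] w 0.0080 q [ 0.41  0.95 -0.57  0.85  0.4   1.81 -0.17]
0.00 -0.72 0.56 0.000 0.000 0.000
0.00 -0.89 0.76 0.000 0.000 0.000
0.00 -0.85 0.81 0.000 0.000 0.000
0.00 -0.81 0.85 0.000 0.000 0.000
0.00 -0.62 0.70 0.000 0.000 0.000
0.00 -0.44 0.54 0.000 0.000 0.000
```

Request:
carry_out(rows="1 0 -0.72 0.56 0 0 0; 1 0 -0.89 0.76 0 0 0; 1 0 -0.85 0.8 0 0 0; 1 0 -0.8 0.85 0 0 0; 1 0 -0.4 0.45 0 0 0")

```text
time: 18.42
ee_pos: [0.6507, -0.2075, 0.4501]
eef_rot: [0.751, 0.636, -0.117, -0.133]
contact_force: [0.2, 0.4, 2.7]
gripper_width: 0.0081
```

```bash
python3 - <<'E'
from h import *
s=st();print(theta(s))
E
```

```text
t 18.43 pos [ 0.6507 -0.2075  0.4501] yaw 1.408 z [-0.345  0.051 -0.937] F [0.2 0.4 2.7] w 0.0081 q [ 0.47  0.88 -0.59  1.1   0.39  1.64 -0.23]
(np.float64(0.9436676574426357), np.float64(0.234102804070075))
```

Request:
carry_out(rows="1 0 -0.65 0.75 0 0 0; 1 0 -0.3 0.4 0 0 0; 1 0 0 0 0 0 0; 1 0 0 0 0 0 0; 1 0 0 0 0 0 0")

```text
time: 19.05
ee_pos: [0.6379, -0.2054, 0.4432]
eef_rot: [0.751, 0.636, -0.117, -0.132]
contact_force: [-1.1, 0.2, 3.5]
gripper_width: 0.0085
```

```bash
python3 - <<'E'
from h import *
s=st();print(theta(s))
a=env.camera("scene")[:,:,::-1];b=env.camera("side")[:,:,::-1]
cv2.imwrite("pics/c16a.png",cv2.resize(a[130:310,200:380],None,fx=3.3,fy=3.3,interpolation=cv2.INTER_CUBIC))
cv2.imwrite("pics/c16b.png",cv2.resize(b[80:230,240:390],None,fx=4,fy=4,interpolation=cv2.INTER_CUBIC))
cv2.imwrite("pics/s16f.png",a);cv2.imwrite("pics/d16f.png",b)
V=np.array([-U[1],U[0],0])
for th in (.8,.85,.9,.95):
    c=lambda r,h,v:H+(-r*np.cos(th)+h*np.sin(th))*U+(r*np.sin(th)+h*np.cos(th))*K+v*V
    print(th,((proj("side",c(.25,.005,.135))-[240,80])*4).round(),((proj("side",c(.25,.005,-.135))-[240,80])*4).round(),"scene",((proj("scene",c(.25,.005,-.135))-[200,130])*3.3).round())
print(env.read_state()['time'])
E
```

```text
t 19.05 pos [ 0.6379 -0.2054  0.4432] yaw 1.408 z [-0.344  0.05  -0.938] F [-1.1  0.2  3.5] w 0.0085 q [ 0.49  0.86 -0.6   1.16  0.39  1.59 -0.24]
(np.float64(0.8814386285839186), np.float64(0.23372334534210631))
0.8 [320. 272.] [407. 115.] scene [ 86. 307.]
0.85 [309. 261.] [397. 105.] scene [ 93. 307.]
0.9 [297. 251.] [387.  96.] scene [100. 308.]
0.95 [285. 241.] [376.  87.] scene [108. 309.]
19.15
```

View pics/c16b.png

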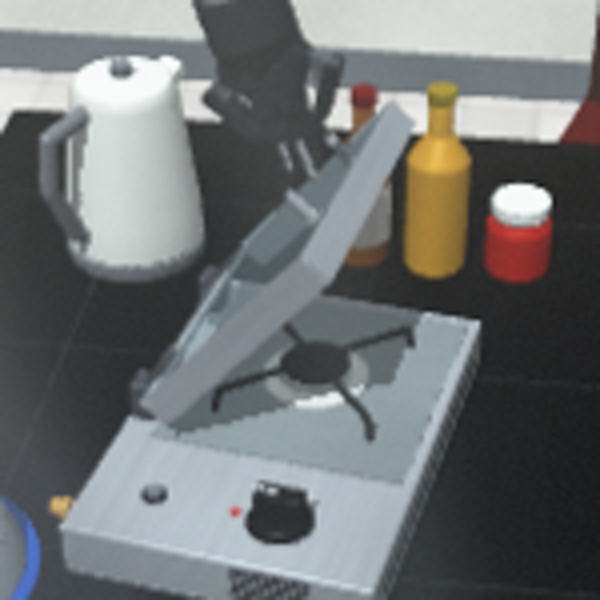

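View pics/c16a.png

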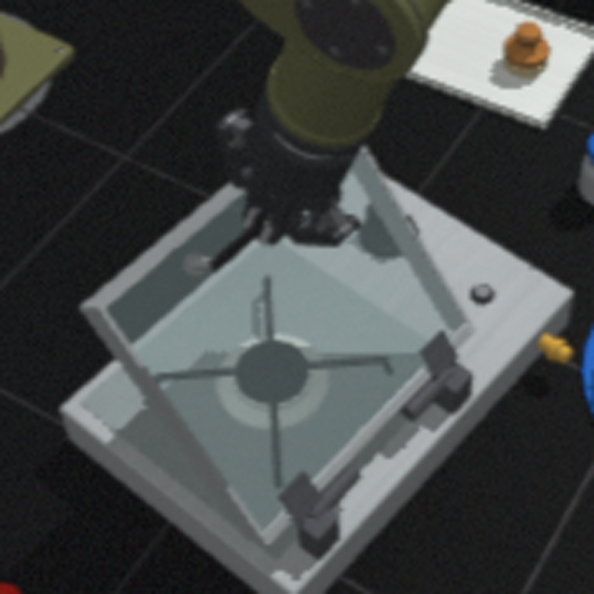

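View pics/d16f.png

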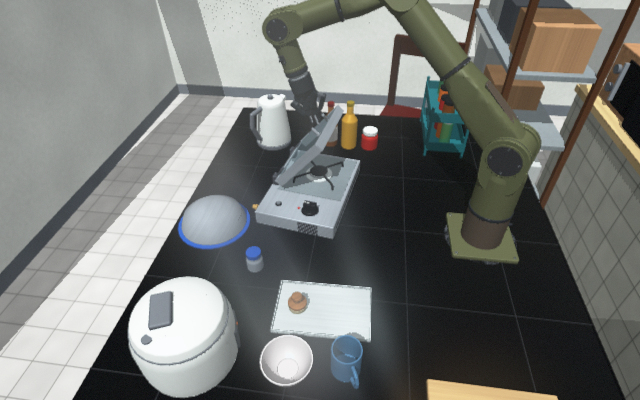

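Request:
carry_out(rows="1 0 0 0 0 0 0; 1 0 0 0 0 0 0")

```text
time: 19.4
ee_pos: [0.6379, -0.2054, 0.4432]
eef_rot: [0.751, 0.636, -0.117, -0.132]
contact_force: [-1.9, 1.4, 4.5]
gripper_width: 0.0083
```

```bash
python3 - <<'E'
from h import *
s=st();print(theta(s),abs(s['joint_vel']).max())
print(env.hand_in())
E
```

```text
t 19.40 pos [ 0.6379 -0.2054  0.4432] yaw 1.407 z [-0.344  0.05  -0.938] F [-1.9  1.4  4.5] w 0.0083 q [ 0.49  0.86 -0.6   1.16  0.39  1.59 -0.24]
(np.float64(0.8816173603389839), np.float64(0.23371933498486627)) 0.0016832003543212084
the job is handed in; nothing more can be done
None
```

I put the knob on the spindle and lifted the cover past balance. I eased the cover back and handed the job in still holding it by the handle, at 19.4 s of the 72 s. The hand-in gives no verdict.

- **Knob:** its white pointer faces the red off mark. After letting go I pressed on it with closed fingertips at about 34 N. It did not sink, and its top is at about 96.3 mm; fully home is 96 mm.
- **Lift:** the cover peaked at about 1.15 rad, and stood there gripped for over 0.15 s. The arm pose and the cover corners in the side view agreed on this to about 0.01 rad; the scene view read about 0.02 rad higher.
- **Final hold:** the cover is at about 0.88 rad (about 10° below balance) by the arm pose, and the two cameras agree. The arm was still, and the 40 N grip was on the bar (opening 8.3 mm).
- **Bystanders:** the brush, jars, bottles and crockery look unmoved in the last pictures. I did not measure their positions again.

Two readings disagreed. The swing radius worked out from my hinge estimate drifted 1–4 mm from nominal during the lift, so the hinge estimate is probably a few millimetres off. The first wrist-camera reading of the spindle, taken while the arm was moving, was 14 mm out, so I used later readings taken with the arm nearly still.

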